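# Sort the bearing balls with the slotted scoop

## Robot

A 6-joint arm with a two-finger parallel gripper is mounted at the origin on a cart in front of the work surface, level with it; the furniture and walls round the work are solid. World frame = base frame: x ahead of the robot, y to its left, z up, the work surface at z = 0. Lengths are in mm, angles in rad, forces in N, time in s.
With the tool pointing down it reaches from about 300 to 875 mm from the base axis. Payload 6.4 kg.
Tool frame: the origin (TCP) lies at the very end of the fingers, on their centre line; the grasp point (between the pads) lies 19 mm behind it; x points along the fingers, y is the direction in which the jaws open and shut, and the axes are right-handed (so a half turn about x gives the same grasp; the last joint's range is limited). The gripper opens to 85 mm and grips with 20 to 120 N. Pads are 22 mm wide; open, the fingers measure 114 mm over their backs; the gripper's body (76 mm by 85 mm) begins 54 mm behind the grasp point. The pads swing forward as they close: fully open they stand 13 mm farther back than shut.
Start: joints at [1.048, 0.181, 1.607, -0, 1.354, -0.206], TCP at [179.117, 546.405, 231.288] pointing down, gripper open.
Joint ranges: [-2.99, 2.99], [-0.89, 2.07], [0.3, 2.58], [-1.14, 4.28], [0, 2.63], [-3.12, 3.12]. Speed limits (rad/s): [2.57, 2.57, 3.01, 3.14, 3.14, 3.14].

## Interface

Orientations are given as [roll, pitch, yaw] about the fixed x, y, z axes, in that order (R = Rz(yaw) Ry(pitch) Rx(roll)).
In Python, from plant import sense, read_camera, hand_in gives the robot as it stands.
- The arm moves only by the shell command python3 -m jog 'ROWS' [FORCE]. ROWS is JSON, a list of rows, each an object with "grip": the closure, from 0 (fully open) to 1 (shut); "slide": the shift along the tool's x, y, z in cm, a list of three; "spin": the turn about the tool's x in degrees. A call has 1 to 5 rows; each row is the pose to reach, as a shift and turn from the pose commanded when the call began, along the tool's axes at that moment; what a row does not reach only later rows make up. A row lasts 1/12 s, in which the tool goes at most 41.7 mm and 7.16 degrees, less where a joint would pass 70% of its speed; a pose out of reach is approached as far as the arm can. A call with a gripper value outside its range is refused whole. The fingers move at their own pace and stop on an object; FORCE is the grip in N (left out, the last holds). Time passes only in rows, so rows that repeat a pose let the fingers close. It gives the time, the measured TCP pose, the force and the opening at its end, in the units of the state.
- sense(): the state, without advancing time (a new reading comes with each control period).
- read_camera(name): name is "scene" or "top" or "wrist"; returns a dict with "color" (480x640x3 uint8, red, green, blue), "fx", "fy", "cx", "cy" (pixels), "rvec" (rotation vector, rad) and "tvec" (3), from world to camera coordinates, as OpenCV has them. Camera axes: x right, y down, z forward; pixel columns grow to the right and rows downward; lengths in mm; the calibration is good to about 2 mm. The wrist camera is an equidistant fisheye: a pixel r from the principal point sees the ray r / f radians off the axis. A picture is of the moment at which its call begins. There is no depth.
- hand_in(): hands the job in, once; it reports no verdict.
The state is a dict: "t": time; "joint_positions": joint angles; "joint_velocities": joint speeds; "joint_efforts": joint torques, N m; "ee_pos": TCP position; "orientation": TCP orientation; "force": force on the tool from outside, world axes, zero at the start; "moment": the same for the moment, N m; "grip_width": finger opening in mm.
Only numpy, scipy, OpenCV 4.12 (cv2) and the standard library are available. Lean on these libraries where they do the work, as an engineer would, in place of code of your own. Each camera call takes 0.05 s, during which the arm holds its last target.

## Task

Take the slotted scoop by its grip, feel for the tray's floor and scoop the three large steel balls up against the end wall, letting every small brass ball drop back into the tray, then tip the large balls from close above into the white bowl and stand the empty scoop upright on the bare table, clear of tray and bowl. Never touch a ball with the gripper, do not ram the scoop into the tray, keep the small balls in the tray, and leave the bowl and the other parts where they are.

Things in the scene. Friction and masses are not known exactly. Their poses are not given: they have to be found in the camera images.
- scoop: slotted scoop, origin on its underside straight below the grip, z up, open front at -x. Floor: five straight steel rods 4 mm thick, side by side 23.5 mm apart (19.5 mm open slots), from free rounded tips at x = -82 mm to x = +12 mm. 108 mm wide over its bulging side rails (y). Back plate at x = 0, 34 mm high; the rails slope from it down to the front. 0.14 to 0.24 kg. Stands on its rods on the table
- scoop_grip (a point): middle of the scoop's upright blue grip, 85 mm above the scoop's underside; axes as the scoop. The grip is 18 mm thick (x), 40 mm wide (y), from 60 to 110 mm above the underside: pinch its two broad faces from above, fingers closing along scoop x
- scoop_tips (a point): middle of the line of rod tips at the scoop's open front: scoop x = -82 mm, 2 mm above the underside
- tray: grey open tray fixed to the table, outside 210 (x) x 130 (y) x 56 mm high, walls 5 mm, inside 200 x 120 mm; origin at the centre of its underside, z up. Its flat black rubber floor lies 12 to 20 mm above the underside: feel for it. All balls start in the half at -x (x below -25 mm); the half at +x is empty and long enough to set the scoop down in
- tray_end (a point): middle of the inner face of the tray's end wall towards the robot (tray x = -100 mm), 30 mm above the table, the wall to scoop against; the wall's top is 26 mm higher
- dish: loose white round bowl, 156 mm wide at the rim, 50 mm high, walls 4 mm, 0.6 kg; origin at the centre of its underside
- big_ball_1: large polished, slippery steel ball, 28 mm diameter (keeper, too big for the scoop's slots), origin at its centre; starts in the tray and rolls freely
- big_ball_2: large polished, slippery steel ball, 28 mm diameter (keeper, too big for the scoop's slots), origin at its centre; starts in the tray and rolls freely
- big_ball_3: large polished, slippery steel ball, 28 mm diameter (keeper, too big for the scoop's slots), origin at its centre; starts in the tray and rolls freely
- small_ball_1: small polished brass ball, 12 mm diameter (undersized, falls through the scoop's slots), origin at its centre; starts in the tray and rolls freely
- small_ball_2: small polished brass ball, 12 mm diameter (undersized, falls through the scoop's slots), origin at its centre; starts in the tray and rolls freely
- small_ball_3: small polished brass ball, 12 mm diameter (undersized, falls through the scoop's slots), origin at its centre; starts in the tray and rolls freely
- small_ball_4: small polished brass ball, 12 mm diameter (undersized, falls through the scoop's slots), origin at its centre; starts in the tray and rolls freely
- gear_box: bystander: small brass gearbox, 36 x 103 x 28 mm, on the table between robot and tray; origin at the centre of its underside
- bogie: bystander: geared axle set with four wheels, 70 x 69 x 31 mm, on the table beyond the tray; origin at the centre of its underside
- bracket: bystander: small brass angle, 32 x 42 x 29 mm, on the table between robot and tray; origin at the centre of its underside

How it is judged:
By the outcome, as a careful person would: the job done as asked, in the order asked, and still so for the second after the job is handed in, with the robot touching nothing.
It also fails if it takes over 58 s, if anything falls off the work surface, if the arm or the gripper's body presses on something with over 40 N, if the wrist force passes 120 N, or if a joint passes its speed limit or range.

## Working session

There is one attempt and no reset: what is moved stays moved. The work goes in short steps, Python scripts to look and compute and a shell command to move; the robot and the scene stay as the last step left them, time stands still between calls to the robot, and variables do not carry over. Pictures are saved under pics/ and viewed, and the job is handed in when it is done.

```bash
ls; mkdir -p pics; python3 - <<'E'
from plant import sense, read_camera
import cv2
print(sense())
for n in ["scene","top","wrist"]:
    c=read_camera(n); cv2.imwrite(f"pics/{n}0.png",c["color"][:,:,::-1]); print(n,{k:v for k,v in c.items() if k!="color"})
E
```

```text
pics
{'t': 0.0, 'joint_positions': array([ 1.04771420e+00,  1.81595914e-01,  1.60802060e+00,  2.37996749e-05,
        1.35382301e+00, -2.06297763e-01]), 'joint_velocities': array([ 6.16632516e-04,  1.16918638e-05,  1.94103760e-03,  2.20584183e-03,
       -1.93568662e-03,  1.15084185e-03]), 'joint_efforts': array([ 1.04868435e-03, -4.44860208e+01, -3.51336551e+01, -3.00381025e-04,
        9.11783951e-03,  1.41458258e-05]), 'ee_pos': array([178.80422739, 545.89374093, 230.34723171]), 'orientation': array([-1.78967262,  1.56894931, -2.10646213]), 'force': array([-0.56452265,  0.40756145, -0.81236932]), 'moment': array([0.03016746, 0.00777505, 0.06428658]), 'grip_width': 85.39888899189012}
scene {'fx': 522.3634326984416, 'fy': 522.3634326984416, 'cx': 330.6140520767292, 'cy': 242.3978506594151, 'rvec': array([ 0.79389415, -2.58643244,  1.11275269]), 'tvec': array([460.00210115, 298.83659844, 835.51769834])}
top {'fx': 505.6463625546849, 'fy': 505.6463625546849, 'cx': 318.38732915061576, 'cy': 243.47231542273403, 'rvec': array([ 2.11528564, -2.14249507,  0.20129039]), 'tvec': array([-4.78936051e-01,  5.86696299e+02,  1.03955602e+03])}
wrist {'fx': 371.64829954431775, 'fy': 371.64829954431775, 'cx': 319.61726446400144, 'cy': 244.1316093574295, 'rvec': array([-2.35914569, -1.70946287, -0.2304006 ]), 'tvec': array([-574.96596873,  -34.41616472,  378.64066352])}
```

View pics/top0.png

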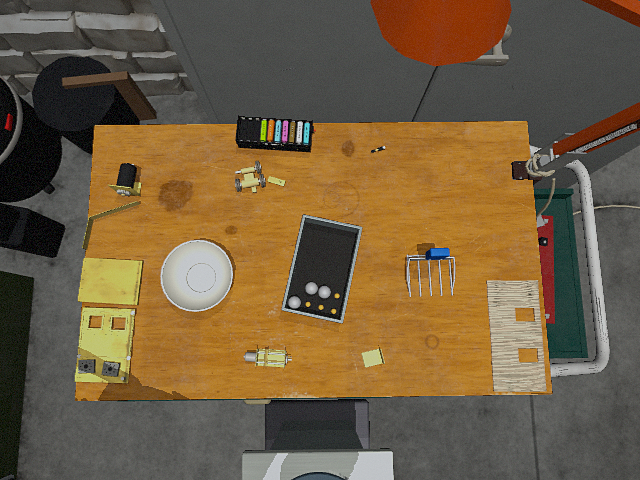

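View pics/scene0.png

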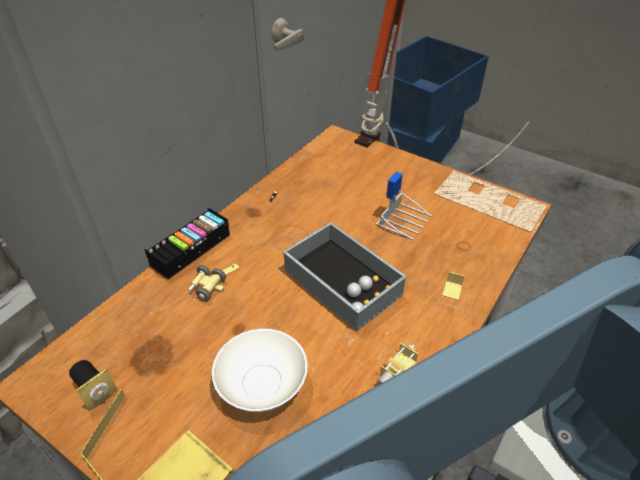

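View pics/wrist0.png

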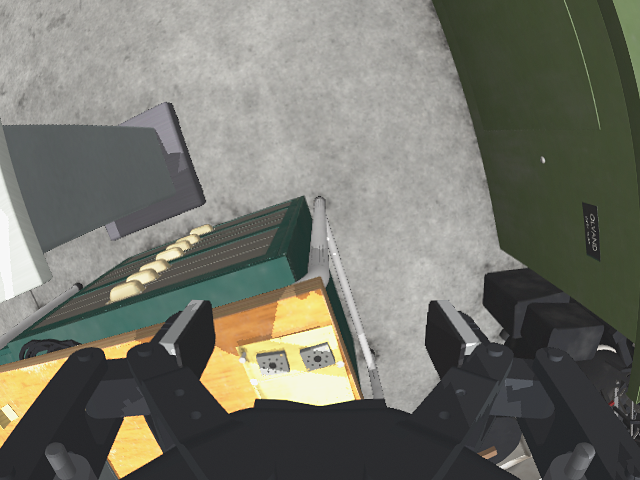

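The top view shows the blue grip at about (437,253), the tray corners at about (305,216), (361,229), (342,322) and (283,310), the bowl centre at about (197,275), and the big balls at (294,302), (311,288) and (324,292). Next I'll measure these accurately.

```bash
cat > h.py <<'E'
import numpy as np, cv2
from plant import sense, read_camera
def Rt(c):
    R,_=cv2.Rodrigues(np.array(c["rvec"])); return R,np.array(c["tvec"]).reshape(3)
def ray(c,uv,fish=False):
    R,t=Rt(c); x=(uv[0]-c["cx"])/c["fx"]; y=(uv[1]-c["cy"])/c["fy"]
    if fish:
        r=np.hypot(x,y); s=np.sin(r)/r if r>1e-9 else 1; d=np.array([x*s,y*s,np.cos(r)])
    else: d=np.array([x,y,1.])
    return -R.T@t, R.T@d/np.linalg.norm(d)
def onz(c,uv,z,fish=False):
    o,d=ray(c,uv,fish); return o+d*(z-o[2])/d[2]
def tri(a,b):
    (o1,d1),(o2,d2)=a,b
    A=np.array([d1,-d2]).T; s=np.linalg.lstsq(A,o2-o1,rcond=None)[0]
    p,q=o1+s[0]*d1,o2+s[1]*d2; return (p+q)/2,np.linalg.norm(p-q)
def proj(c,P):
    R,t=Rt(c); p=R@np.array(P,float)+t; return np.array([c["fx"]*p[0]/p[2]+c["cx"],c["fy"]*p[1]/p[2]+c["cy"]])
def blobs(m,amin=20):
    n,l,s,ce=cv2.connectedComponentsWithStats(m.astype(np.uint8)); return [(ce[i],s[i]) for i in range(1,n) if s[i][4]>=amin]
def rotm(o):
    r,p,y=o; c,s=np.cos,np.sin
    Rx=np.array([[1,0,0],[0,c(r),-s(r)],[0,s(r),c(r)]]);Ry=np.array([[c(p),0,s(p)],[0,1,0],[-s(p),0,c(p)]]);Rz=np.array([[c(y),-s(y),0],[s(y),c(y),0],[0,0,1]])
    return Rz@Ry@Rx
def tool(v=None):
    s=sense(); R=rotm(s["orientation"]); return s,R
E
python3 - <<'E'
from h import *
np.set_printoptions(precision=1,suppress=True)
T=read_camera("top");S=read_camera("scene")
s,R=tool(); print(R.round(3))
def hsv(c): return cv2.cvtColor(c["color"],cv2.COLOR_RGB2HSV)
for n,c in(("T",T),("S",S)):
    h=hsv(c); m=(h[...,0]>105)&(h[...,0]<125)&(h[...,1]>180)&(h[...,2]>60)
    for ce,st in blobs(m,40): print(n,"blue",ce,st, onz(c,ce,85))
I=T["color"]
cv2.imwrite("pics/ztray.png",cv2.resize(I[205:335,260:480],None,fx=3.6,fy=3.6,interpolation=cv2.INTER_CUBIC)[:,:,::-1])
cv2.imwrite("pics/zst.png",cv2.resize(S["color"][160:340,270:450],None,fx=3.3,fy=3.3,interpolation=cv2.INTER_CUBIC)[:,:,::-1])
cv2.imwrite("pics/zbowl.png",cv2.resize(I[230:320,150:245],None,fx=5,fy=5,interpolation=cv2.INTER_CUBIC)[:,:,::-1])
h=hsv(T);m=(h[...,1]<40)&(h[...,2]>120);m[:,:150]=0;m[:,245:]=0;m[:230]=0;m[325:]=0
for ce,st in blobs(m,500): print("bowl",ce,st,onz(T,ce,50))
cn,_=cv2.findContours(m.astype(np.uint8),cv2.RETR_EXTERNAL,cv2.CHAIN_APPROX_NONE);cn=max(cn,key=len);e=cv2.fitEllipse(cn);print(e,onz(T,e[0],50))
E
```

```text
[[-0.   0.3  0.9]
 [-0.   0.9 -0.3]
 [-1.  -0.  -0. ]]
T blue [437.5 253.2] [426 248  23  12 204] [ 557.  -256.8   85. ]
S blue [393.9 184.6] [388 173  13  25 217] [ 558.3 -256.2   85. ]
bowl [196.2 275.2] [ 160  240   73   72 4061] [521.4 254.5  50. ]
((196.20323181152344, 275.2673034667969), (69.49360656738281, 72.7363510131836), 50.66246795654297) [521.3 254.6  50. ]
```

View pics/ztray.png

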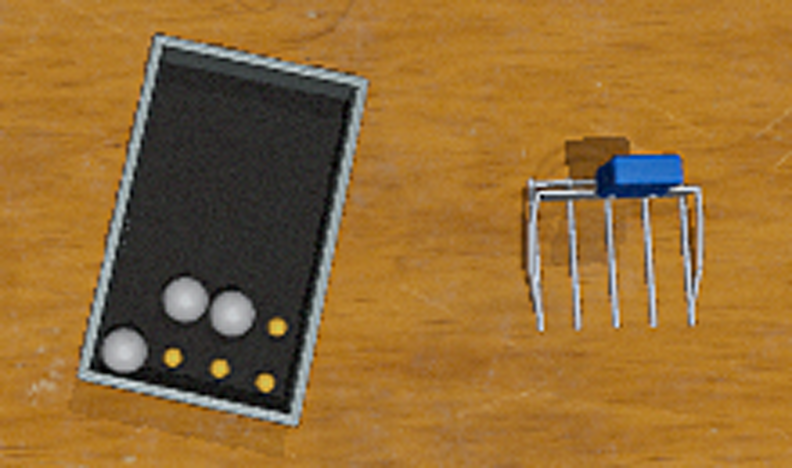

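View pics/zst.png

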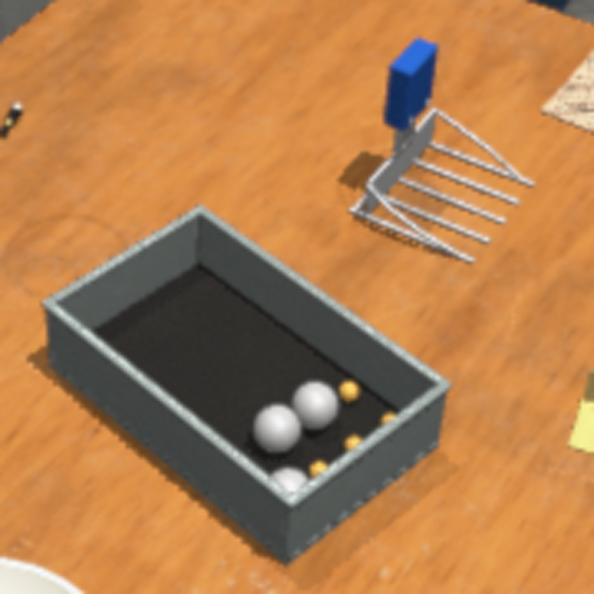

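View pics/zbowl.png

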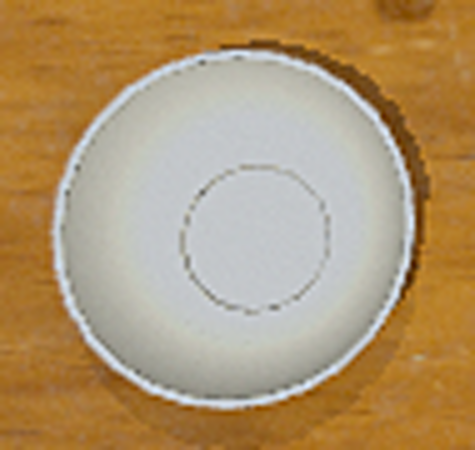

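```bash
python3 - <<'E'
from h import *
np.set_printoptions(precision=1,suppress=True)
T=read_camera("top");S=read_camera("scene")
f=lambda u,v:((u+.5)/3.6-.5+260,(v+.5)/3.6-.5+205)
g=lambda u,v:((u+.5)/3.3-.5+270,(v+.5)/3.3-.5+160)
C=np.array([onz(T,f(*p),56) for p in [(157,36),(366,80),(297,424),(80,377)]]);print(C)
C2=np.array([onz(S,g(*p),56) for p in [(200,209),(447,384),(290,500),(45,302)]]);print(C2)
for c in(C,C2):
    ctr=c.mean(0);print("ctr",ctr)
    for i in range(4): d=c[(i+1)%4]-c[i];print(np.linalg.norm(d),np.degrees(np.arctan2(d[1],d[0])))
tips=np.array([onz(T,f(*p),2) for p in [(541,328),(577,328),(616,326),(653,326),(693,323)]]);print(tips,tips.mean(0))
d=tips[-1]-tips[0];print(np.degrees(np.arctan2(d[1],d[0])))
ts=np.array([onz(S,g(*p),2) for p in [(473,260),(490,241),(504,221),(519,202),(533,185)]]);print(ts,ts.mean(0));d=ts[-1]-ts[0];print(np.degrees(np.arctan2(d[1],d[0])))
# grip top corners z=110
gt=np.array([onz(T,f(*p),110) for p in [(615,155),(681,155),(683,180),(614,183)]]);print("grip top",gt,gt.mean(0))
gs=np.array([onz(S,g(*p),110) for p in [(389,70),(422,39),(438,46),(405,78)]]);print(gs,gs.mean(0))
B=[(185,299),(232,313),(124,350)];b=[(277,327),(173,357),(220,368),(265,382)]
for p in B: print("B",onz(T,f(*p),16+14))
for p in b: print("b",onz(T,f(*p),16+6))
E
```

```text
[[ 650.5   24.2   56. ]
 [ 621.7 -101.6   56. ]
 [ 417.3  -55.5   56. ]
 [ 446.1   70.8   56. ]]
[[620.7 -97.7  56. ]
 [419.1 -52.5  56. ]
 [449.1  71.2  56. ]
 [650.5  25.5  56. ]]
ctr [533.9 -15.5  56. ]
129.05384938863273 -102.8846012307997
209.59833175204335 167.29843538733053
129.6016514375332 77.14630522057598
209.66720724352564 -12.851317819631493
ctr [534.8 -13.4  56. ]
206.59991276645937 167.37076374282734
127.34186874005759 76.35284284164756
206.49193753269188 -12.79852192586912
126.7299701225221 -103.60284102424714
[[ 475.4 -210.5    2. ]
 [ 475.1 -232.8    2. ]
 [ 476.  -257.     2. ]
 [ 475.7 -279.9    2. ]
 [ 477.2 -304.8    2. ]] [ 475.9 -257.     2. ]
-88.85984094298999
[[ 475.8 -209.8    2. ]
 [ 475.  -233.1    2. ]
 [ 476.3 -256.7    2. ]
 [ 476.6 -280.4    2. ]
 [ 476.5 -302.3    2. ]] [ 476.1 -256.4    2. ]
-89.56477794125956
grip top [[ 564.6 -236.9  110. ]
 [ 564.2 -274.5  110. ]
 [ 549.8 -274.8  110. ]
 [ 548.5 -235.5  110. ]] [ 556.8 -255.4  110. ]
[[ 562.1 -229.6  110. ]
 [ 560.8 -272.   110. ]
 [ 548.3 -271.2  110. ]
 [ 549.4 -228.1  110. ]] [ 555.1 -250.2  110. ]
B [493.4   9.1  30. ]
B [484.6 -19.1  30. ]
B [463.2  46.1  30. ]
b [476.5 -46.4  22. ]
b [459.2  16.8  22. ]
b [452.2 -11.5  22. ]
b [443.5 -38.5  22. ]
```

```bash
cat > go.py <<'E'
import sys
from h import *
# usage: go.py x y z yaw_of_tool_y(deg)
def rel(x,y,z,yaw):
    s,R=tool(); d=R.T@(np.array([x,y,z])-s["ee_pos"])/10
    h=np.degrees(np.arctan2(R[1,1],R[0,1])); sp=-(yaw-h); sp=(sp+180)%360-180
    print("t",round(s["t"],2),"pos",s["ee_pos"].round(1),"heady",round(h,2),"tilt",R[:2,0].round(4),"F",s["force"].round(2),"M",s["moment"].round(2),"w",round(s["grip_width"],1))
    print("slide cm",d.round(2),"len",round(np.linalg.norm(d),2),"spin",round(sp,2))
if __name__=="__main__": rel(*map(float,sys.argv[1:5]))
E
python3 go.py 557.5 -256.5 150 0.5
```

```text
t 0.35 pos [179.1 546.3 231.1] heady 71.85 tilt [-0.0001 -0.0003] F [-0.35  0.04  0.03] M [-0.05  0.    0.01] w 85.2
slide cm [  8.13 -64.49  60.97] len 89.12 spin 71.35
```

```bash
python3 -m jog '[{"grip":0,"slide":[0,-2.9,2.7],"spin":7},{"grip":0,"slide":[0,-5.8,5.4],"spin":14},{"grip":0,"slide":[0,-8.7,8.1],"spin":21},{"grip":0,"slide":[0,-11.6,10.8],"spin":28},{"grip":0,"slide":[0,-14.5,13.5],"spin":35}]' 100; python3 go.py 557.5 -256.5 150 0.5
```

```text
t: 0.77
ee_pos: [262.4, 365.0, 231.3]
orientation: [1.232, 1.57, 0.299]
force: [0.7, -0.2, 0.6]
grip_width: 85.5
t 0.77 pos [262.4 365.  231.3] heady 36.55 tilt [0.0003 0.0001] F [ 0.68 -0.21  0.6 ] M [-0.    0.03  0.02] w 85.5
slide cm [  8.13 -13.32  67.5 ] len 69.28 spin 36.05
```

```bash
python3 -m jog '[{"grip":0,"slide":[0,-0.8,4],"spin":7},{"grip":0,"slide":[0,-1.6,8],"spin":14},{"grip":0,"slide":[0,-2.4,12],"spin":21},{"grip":0,"slide":[0,-3.2,16],"spin":28},{"grip":0,"slide":[0,-4,20],"spin":35}]' 100; python3 go.py 557.5 -256.5 150 0.5
```

```text
t: 1.18
ee_pos: [350.5, 180.8, 231.6]
orientation: [1.754, 1.57, 0.21]
force: [1.8, 1.1, -0.4]
grip_width: 85.7
t 1.18 pos [350.5 180.8 231.6] heady 1.53 tilt [0.0012 0.0003] F [ 1.75  1.12 -0.36] M [-0.02 -0.02 -0.05] w 85.7
slide cm [ 8.18 19.51 44.27] len 49.06 spin 1.03
```

```bash
python3 -m jog '[{"grip":0,"slide":[0,1.6,3.7],"spin":1},{"grip":0,"slide":[0,3.2,7.4],"spin":1},{"grip":0,"slide":[0,4.8,11.1],"spin":1},{"grip":0,"slide":[0,6.4,14.8],"spin":1},{"grip":0,"slide":[0,8,18.5],"spin":1}]' 100; python3 go.py 557.5 -256.5 150 0.5
```

```text
t: 1.6
ee_pos: [436.6, -1.9, 231.6]
orientation: [1.383, 1.57, -0.173]
force: [0.3, 0.5, 0.5]
grip_width: 85.6
t 1.6 pos [436.6  -1.9 231.6] heady 0.82 tilt [ 0.0011 -0.0002] F [0.27 0.51 0.5 ] M [-0.01 -0.06 -0.04] w 85.6
slide cm [ 8.18 11.71 25.63] len 29.34 spin 0.32
```

```bash
python3 -m jog '[{"grip":0,"slide":[0,1.7,3.8],"spin":0},{"grip":0,"slide":[0,3.4,7.6],"spin":0},{"grip":0,"slide":[0,5.1,11.4],"spin":0},{"grip":0,"slide":[0,6.8,15.2],"spin":0},{"grip":0,"slide":[0,8.5,19],"spin":0}]' 100; python3 go.py 557.5 -256.5 150 0.5
```

```text
t: 2.02
ee_pos: [524.4, -190.7, 231.3]
orientation: [1.408, 1.571, -0.149]
force: [-0.0, 0.0, 0.6]
grip_width: 85.2
t 2.02 pos [ 524.4 -190.7  231.3] heady 0.82 tilt [ 0.0003 -0.    ] F [-0.03  0.03  0.61] M [ 0.07 -0.02  0.04] w 85.2
slide cm [8.13 3.22 6.63] len 10.97 spin 0.32
```

```bash
python3 -m jog '[{"grip":0,"slide":[1,1.6,3.3],"spin":0},{"grip":0,"slide":[4,3.2,6.6],"spin":0},{"grip":0,"slide":[7.5,3.2,6.6],"spin":0},{"grip":0,"slide":[9.5,3.2,6.6],"spin":0},{"grip":0,"slide":[9.5,3.2,6.6],"spin":0}]' 100; python3 - <<'E'
from h import *
for n in("wrist","top"):
    c=read_camera(n);I=c["color"]
    if n=="top": I=cv2.resize(I[200:330,370:500],None,fx=4.5,fy=4.5)
    cv2.imwrite(f"pics/a_{n}.png",I[:,:,::-1])
E
python3 go.py 557.5 -256.5 66 0.5
```

```text
t: 2.43
ee_pos: [553.5, -252.6, 129.9]
orientation: [-2.21, 1.56, 2.515]
force: [-1.6, 0.7, -0.7]
grip_width: 85.8
t 2.53 pos [ 556.5 -253.7  135.9] heady 0.85 tilt [-0.0015  0.0011] F [ 0.27 -0.19 -0.12] M [-0.03  0.04  0.01] w 85.4
slide cm [6.99 0.11 0.29] len 7.0 spin 0.35
```

View pics/a_wrist.png

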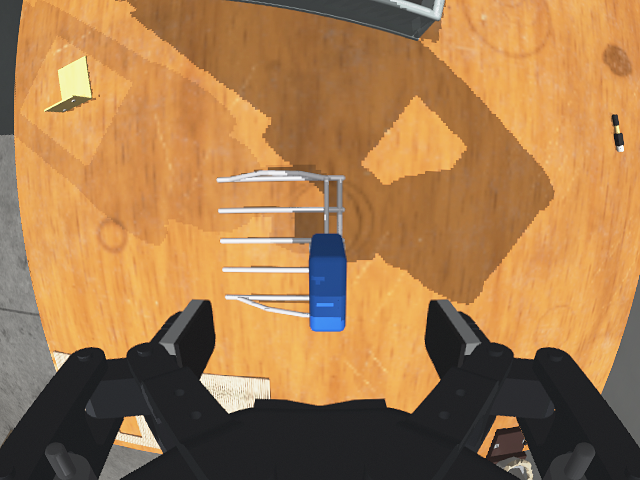

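The grip sits midway between the open fingers, at about (328,285), so I'll descend and close.

```bash
python3 -m jog '[{"grip":0,"slide":[2.5,0.1,0.3],"spin":0},{"grip":0,"slide":[5,0.1,0.3],"spin":0},{"grip":0,"slide":[7,0.1,0.3],"spin":0},{"grip":0,"slide":[7,0.1,0.3],"spin":0},{"grip":0.4,"slide":[7,0.1,0.3],"spin":0}]' 100; python3 go.py 557.5 -256.5 66 0.5
```

```text
t: 2.95
ee_pos: [558.6, -257.0, 67.9]
orientation: [0.948, 1.57, -0.607]
force: [1.0, 0.3, -0.0]
grip_width: 75.7
t 2.95 pos [ 558.6 -257.    67.9] heady 0.89 tilt [ 0.0011 -0.0007] F [ 0.99  0.28 -0.  ] M [ 0.02  0.03 -0.01] w 75.7
slide cm [ 0.19 -0.11 -0.05] len 0.23 spin 0.39
```

```bash
python3 -m jog '[{"grip":1,"slide":[0,0,0],"spin":0},{"grip":1,"slide":[0,0,0],"spin":0},{"grip":1,"slide":[0,0,0],"spin":0},{"grip":1,"slide":[0,0,0],"spin":0},{"grip":1,"slide":[0,0,0],"spin":0}]' 100; python3 go.py 557.5 -256.5 66 0.5
```

```text
t: 3.37
ee_pos: [558.4, -257.4, 67.5]
orientation: [0.855, 1.569, -0.701]
force: [-0.3, 0.4, 2.1]
grip_width: 17.0
t 3.37 pos [ 558.4 -257.4   67.5] heady 0.86 tilt [ 0.0012 -0.001 ] F [-0.34  0.45  2.12] M [ 0.17 -0.08  0.  ] w 17.0
slide cm [ 0.15 -0.09 -0.09] len 0.2 spin 0.36
```

```bash
python3 -m jog '[{"grip":1,"slide":[-1.5,0,0],"spin":0},{"grip":1,"slide":[-4,0,0],"spin":0},{"grip":1,"slide":[-7,0,0],"spin":0},{"grip":1,"slide":[-9,0,0],"spin":0},{"grip":1,"slide":[-9,0,0],"spin":0}]' 100; python3 - <<'E'
from h import *
for n in("wrist","scene"):
    c=read_camera(n);I=c["color"]
    if n=="scene": I=cv2.resize(I[100:300,300:500],None,fx=3,fy=3)
    cv2.imwrite(f"pics/b_{n}.png",I[:,:,::-1])
E
python3 go.py 607.7 -30.5 157 -12.9
```

```text
t: 3.78
ee_pos: [560.5, -258.8, 161.7]
orientation: [0.934, 1.562, -0.622]
force: [1.6, -0.9, -0.7]
grip_width: 16.6
t 3.88 pos [ 558.1 -257.2  156.7] heady 0.85 tilt [ 0.0011 -0.0008] F [ 0.34  0.07 -2.4 ] M [-0.06  0.05 -0.01] w 16.8
slide cm [ -0.04   5.29 -22.59] len 23.2 spin 13.75
```

View pics/b_scene.png

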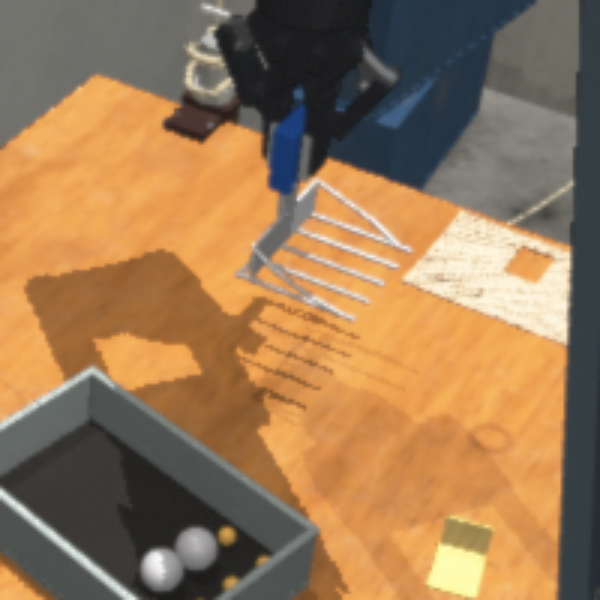

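View pics/b_wrist.png

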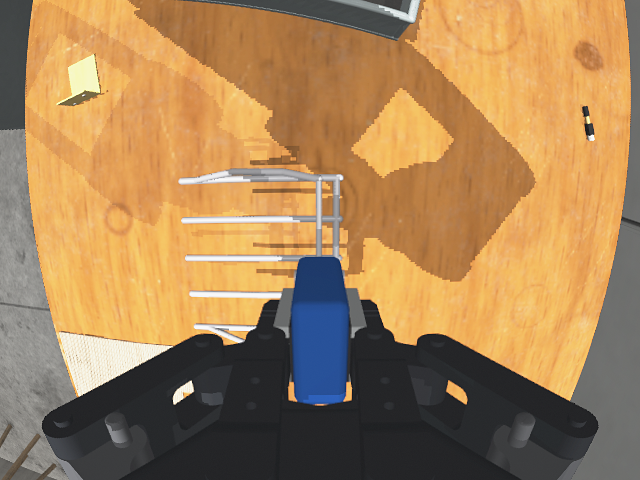

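```bash
python3 - <<'E'
from h import *
c=read_camera("wrist")
for p in [(180,181),(183,220),(187,258),(191,294),(195,326)]: print(onz(c,p,91,True).round(1))
S=read_camera("scene")
for p in [(408,249),(397,265),(383,283),(368,300),(352,319)]:
  q=(300+p[0]/3-.3,100+p[1]/3-.3); print(onz(S,q,91).round(1))
E
python3 -m jog '[{"grip":1,"slide":[0,0.9,-3.7],"spin":3},{"grip":1,"slide":[0,1.8,-7.4],"spin":6},{"grip":1,"slide":[0,2.7,-11.2],"spin":9},{"grip":1,"slide":[0,3.6,-15],"spin":12},{"grip":1,"slide":[0,4.5,-18.7],"spin":13.7}]'; python3 go.py 607.7 -30.5 157 -12.9
```

```text
[ 475.6 -209.3   91. ]
[ 476.1 -232.8   91. ]
[ 476.8 -256.7   91. ]
[ 477.  -280.7   91. ]
[ 477.1 -303.7   91. ]
[ 482.6 -307.6   91. ]
[ 480.9 -285.6   91. ]
[ 479.9 -260.8   91. ]
[ 480.1 -237.3   91. ]
[ 479.8 -212.    91. ]
t: 4.4
ee_pos: [598.9, -67.3, 153.9]
orientation: [-1.677, 1.567, 2.808]
force: [1.1, -0.0, -2.3]
grip_width: 16.8
t 4.4 pos [598.9 -67.3 153.9] heady -13.04 tilt [-0.0037  0.0013] F [ 1.12 -0.04 -2.34] M [ 0.02 -0.05  0.02] w 16.8
slide cm [-0.31  0.03 -3.78] len 3.79 spin -0.14
```

```bash
python3 -m jog '[{"grip":1,"slide":[0,0,-1.8],"spin":0},{"grip":1,"slide":[0,-0.2,-3.4],"spin":0},{"grip":1,"slide":[0,-0.3,-3.5],"spin":0},{"grip":1,"slide":[0,-0.3,-3.5],"spin":0}]'; python3 - <<'E'
from h import *
for n in("wrist","scene","top"):
    c=read_camera(n);I=c["color"]
    if n=="scene": I=cv2.resize(I[140:340,240:440],None,fx=3,fy=3)
    if n=="top": I=cv2.resize(I[190:340,250:400],None,fx=4,fy=4)
    cv2.imwrite(f"pics/c_{n}.png",I[:,:,::-1])
E
python3 go.py 604.2 -32.3 83.5 -12.9
```

```text
t: 4.73
ee_pos: [603.7, -33.4, 154.2]
orientation: [-1.542, 1.567, 2.948]
force: [0.3, 0.2, -1.5]
grip_width: 16.8
t 4.88 pos [604.4 -35.5 155.3] heady -12.91 tilt [-0.0015  0.0001] F [ 0.52 -0.81 -1.54] M [-0.02  0.   -0.01] w 17.0
slide cm [ 7.18 -0.08 -0.31] len 7.19 spin -0.01
```

View pics/c_wrist.png

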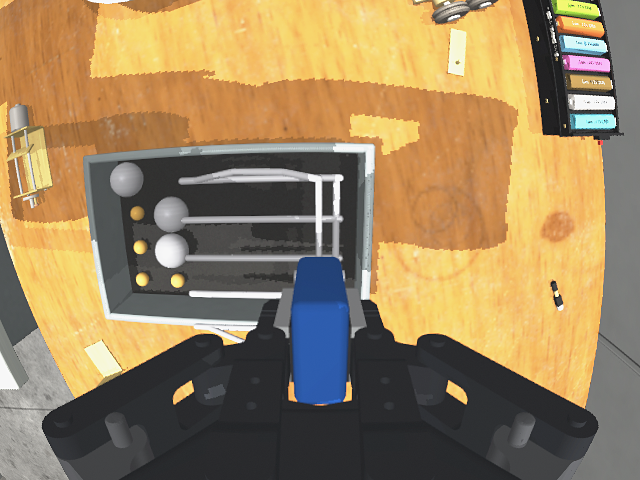

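View pics/c_scene.png

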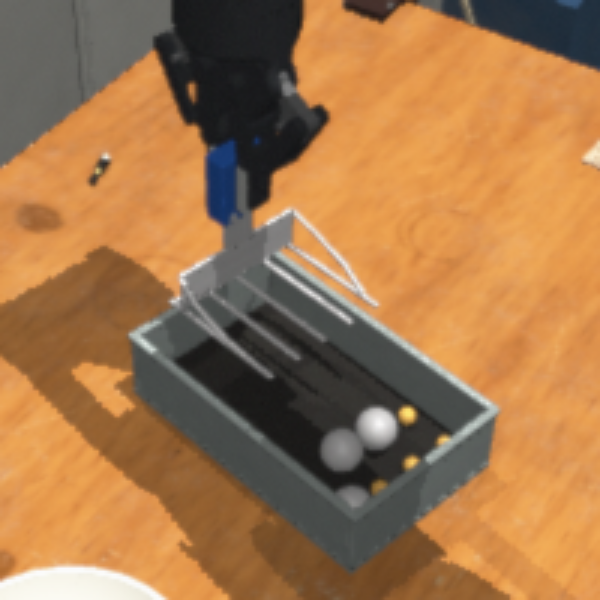

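View pics/c_top.png

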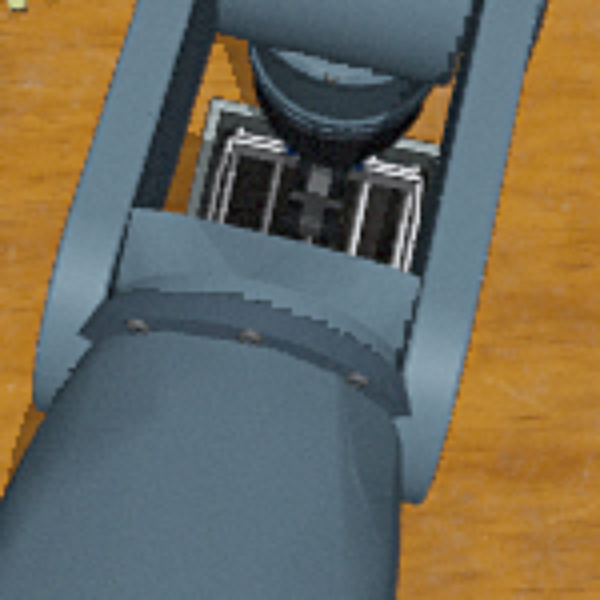

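```bash
python3 - <<'E'
from h import *
c=read_camera("wrist");I=c["color"]
cv2.imwrite("pics/c2.png",cv2.resize(I[130:350,70:390],None,fx=2.4,fy=2.4,interpolation=cv2.INTER_CUBIC)[:,:,::-1])
a=np.radians(-12.9);X=np.array([np.cos(a),np.sin(a)]);Y=np.array([-X[1],X[0]]);o=np.array([534.3,-14.8])
def tr(p): d=p[:2]-o; return np.array([d@X,d@Y]).round(1)
for p in [(86,155),(374,146),(108,318)]: print("tray",tr(onz(c,p,56,True)))
s=sense();print("tcp",tr(s["ee_pos"]))
zu=s["ee_pos"][2]-67.5
for p in [(180,181),(183,219),(187,258),(191,294),(195,326)]: print("tip",tr(onz(c,p,zu+2,True)))
for p in [(126,180),(171,214),(171,250)]: print("B",tr(onz(c,p,30,True)))
E
```

```text
tray [-100.8   65.4]
tray [108.1  62.8]
tray [-101.8  -66.6]
tcp [73.2 -4.7]
tip [-9.1 44.7]
tip [-8.8 21.8]
tip [-8.6 -2.7]
tip [ -8.7 -26.6]
tip [ -9.  -49.6]
B [-80.7  42.2]
B [-42.5  13.7]
B [-45.5 -15.4]
```

View pics/c2.png

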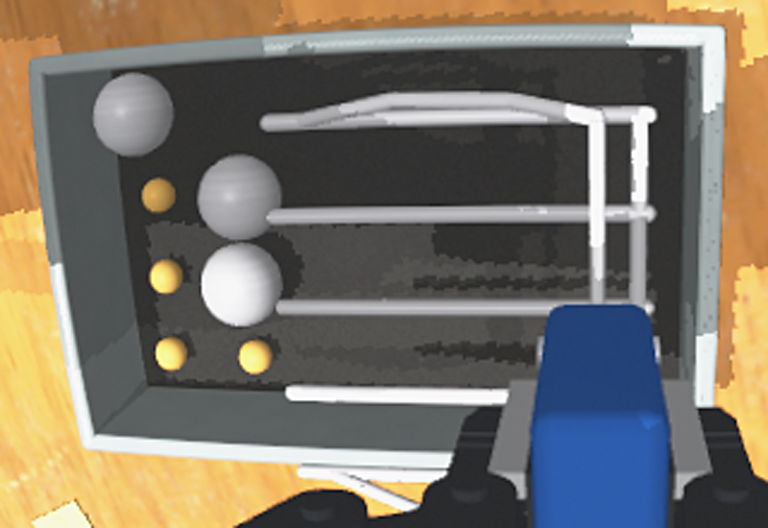

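```bash
python3 -m jog '[{"grip":1,"slide":[0.5,0,-0.25],"spin":0},{"grip":1,"slide":[2.5,0,-0.25],"spin":0},{"grip":1,"slide":[4.5,0,-0.25],"spin":0},{"grip":1,"slide":[6,0,-0.25],"spin":0},{"grip":1,"slide":[6.2,0,-0.25],"spin":0}]';python3 -m jog '[{"grip":1,"slide":[0,0,0],"spin":0},{"grip":1,"slide":[0.2,0,0],"spin":0}]'; python3 go.py 604.2 -32.3 83.5 -12.9
```

```text
t: 5.35
ee_pos: [603.0, -32.2, 90.5]
orientation: [-1.59, 1.565, 2.897]
force: [-1.7, 0.3, -3.1]
grip_width: 17.1
t: 5.52
ee_pos: [606.3, -32.7, 93.2]
orientation: [1.532, 1.569, -0.264]
force: [0.4, -0.3, -0.8]
grip_width: 16.9
t 5.52 pos [606.3 -32.7  93.2] heady -12.88 tilt [ 0.0015 -0.0004] F [ 0.36 -0.34 -0.76] M [ 0.02 -0.05 -0.02] w 16.9
slide cm [ 0.97 -0.22  0.01] len 1.0 spin 0.02
```

```bash
python3 -m jog '[{"grip":1,"slide":[0.15,0,0],"spin":0},{"grip":1,"slide":[0.3,0,0],"spin":0},{"grip":1,"slide":[0.4,0,0],"spin":0}]'; python3 go.py 604.2 -32.3 83.5 -12.9
```

```text
t: 5.77
ee_pos: [606.1, -32.3, 89.0]
orientation: [1.533, 1.569, -0.263]
force: [0.0, -0.2, -1.2]
grip_width: 17.0
t 5.77 pos [606.1 -32.3  89. ] heady -12.85 tilt [ 0.0014 -0.0004] F [ 0.02 -0.19 -1.17] M [-0.01 -0.03 -0.08] w 17.0
slide cm [ 0.55 -0.19  0.04] len 0.59 spin 0.05
```

```bash
python3 -m jog '[{"grip":1,"slide":[0.1,0,0],"spin":0},{"grip":1,"slide":[0.2,0,0],"spin":0}]'; python3 go.py 604.2 -32.3 83.5 -12.9
```

```text
t: 5.93
ee_pos: [605.8, -32.2, 86.6]
orientation: [1.498, 1.57, -0.297]
force: [0.2, 1.2, -2.0]
grip_width: 17.1
t 5.93 pos [605.8 -32.2  86.6] heady -12.85 tilt [ 0.0006 -0.0002] F [ 0.18  1.24 -2.04] M [ 0.01 -0.01  0.02] w 17.1
slide cm [ 0.31 -0.15  0.05] len 0.34 spin 0.05
```

```bash
python3 -m jog '[{"grip":1,"slide":[0.1,0,0],"spin":0},{"grip":1,"slide":[0.2,0,0],"spin":0}]'; python3 go.py 604.2 -32.3 83.5 -12.9
```

```text
t: 6.1
ee_pos: [605.6, -32.1, 84.3]
orientation: [1.591, 1.571, -0.204]
force: [0.3, -0.1, -2.0]
grip_width: 17.1
t 6.1 pos [605.6 -32.1  84.3] heady -12.85 tilt [ 0.0001 -0.    ] F [ 0.31 -0.12 -1.96] M [-0.06 -0.03 -0.03] w 17.1
slide cm [ 0.08 -0.13  0.05] len 0.16 spin 0.05
```

```bash
python3 -m jog '[{"grip":1,"slide":[0.1,0,0],"spin":0},{"grip":1,"slide":[0.1,0,0],"spin":0}]'; python3 go.py 604.2 -32.3 83.5 -12.9
```

```text
t: 6.27
ee_pos: [605.4, -32.1, 83.0]
orientation: [-1.637, 1.57, 2.852]
force: [-0.2, -0.9, -1.6]
grip_width: 17.0
t 6.27 pos [605.4 -32.1  83. ] heady -12.85 tilt [-0.0005  0.0001] F [-0.24 -0.91 -1.6 ] M [-0.03 -0.01 -0.01] w 17.0
slide cm [-0.05 -0.11  0.05] len 0.13 spin 0.05
```

```bash
python3 -m jog '[{"grip":1,"slide":[0.1,0,0],"spin":0},{"grip":1,"slide":[0.1,0,0],"spin":0}]'; python3 go.py 604.2 -32.3 83.5 -12.9
```

```text
t: 6.43
ee_pos: [605.5, -32.1, 82.1]
orientation: [-1.596, 1.571, 2.892]
force: [-0.9, 0.3, -2.3]
grip_width: 16.6
t 6.43 pos [605.5 -32.1  82.1] heady -12.85 tilt [-0.0002  0.0001] F [-0.95  0.27 -2.32] M [-0.05  0.    0.02] w 16.6
slide cm [-0.14 -0.12  0.05] len 0.19 spin 0.05
```

```bash
python3 -m jog '[{"grip":1,"slide":[0.1,0,0],"spin":0},{"grip":1,"slide":[0.1,0,0],"spin":0}]'; python3 go.py 604.2 -32.3 83.5 -12.9
```

```text
t: 6.6
ee_pos: [605.5, -32.1, 81.1]
orientation: [-1.663, 1.571, 2.825]
force: [0.4, 0.2, -2.5]
grip_width: 16.9
t 6.6 pos [605.5 -32.1  81.1] heady -12.85 tilt [-0.0002  0.0001] F [ 0.38  0.23 -2.53] M [-0.01 -0.01 -0.  ] w 16.9
slide cm [-0.24 -0.12  0.05] len 0.27 spin 0.05
```

```bash
python3 -m jog '[{"grip":1,"slide":[0.1,0,0],"spin":0},{"grip":1,"slide":[0.1,0,0],"spin":0}]'; python3 go.py 604.2 -32.3 83.5 -12.9
```

```text
t: 6.77
ee_pos: [605.6, -32.1, 80.9]
orientation: [1.154, 1.571, -0.641]
force: [-1.9, 1.1, 3.4]
grip_width: 17.1
t 6.77 pos [605.6 -32.1  80.9] heady -12.85 tilt [ 0. -0.] F [-1.92  1.05  3.4 ] M [-0.01  0.49 -0.03] w 17.1
slide cm [-0.26 -0.14  0.05] len 0.29 spin 0.05
```

```bash
python3 -m jog '[{"grip":1,"slide":[0.1,0,0],"spin":0},{"grip":1,"slide":[0.1,0,0],"spin":0}]'; python3 go.py 604.2 -32.3 83.5 -12.9
```

```text
t: 6.93
ee_pos: [605.8, -32.1, 80.9]
orientation: [1.229, 1.571, -0.566]
force: [-5.3, 1.1, 11.0]
grip_width: 17.1
t 6.93 pos [605.8 -32.1  80.9] heady -12.84 tilt [ 0.0002 -0.0002] F [-5.29  1.06 10.95] M [ 0.13  1.14 -0.01] w 17.1
slide cm [-0.26 -0.15  0.05] len 0.3 spin 0.06
```

```bash
python3 -m jog '[{"grip":1,"slide":[-0.05,0,0],"spin":0},{"grip":1,"slide":[-0.05,0,0],"spin":0},{"grip":1,"slide":[-0.05,0,0],"spin":0}]' 20; python3 go.py 604.2 -32.3 83.5 -12.9; python3 -m jog '[{"grip":1,"slide":[0,0,0],"spin":0},{"grip":1,"slide":[0,0,0],"spin":0},{"grip":1,"slide":[0,0,0],"spin":0}]' 120; python3 go.py 604.2 -32.3 83.5 -12.9
```

```text
t: 7.18
ee_pos: [605.7, -32.1, 80.9]
orientation: [1.305, 1.571, -0.49]
force: [-3.0, 1.8, 6.5]
grip_width: 16.7
t 7.18 pos [605.7 -32.1  80.9] heady -12.84 tilt [ 0.0003 -0.0001] F [-3.    1.81  6.54] M [ 0.13  0.86 -0.05] w 16.7
slide cm [-0.26 -0.14  0.05] len 0.3 spin 0.06
t: 7.43
ee_pos: [605.7, -32.1, 81.0]
orientation: [1.269, 1.57, -0.526]
force: [-3.4, 0.6, 7.7]
grip_width: 16.5
t 7.43 pos [605.7 -32.1  81. ] heady -12.84 tilt [ 0.0003 -0.0002] F [-3.43  0.6   7.68] M [ 0.13  0.82 -0.01] w 16.5
slide cm [-0.25 -0.14  0.05] len 0.29 spin 0.06
```

```bash
python3 -m jog '[{"grip":1,"slide":[-0.12,-0.2,-0.1],"spin":0},{"grip":1,"slide":[-0.12,-0.8,-0.2],"spin":0},{"grip":1,"slide":[-0.12,-1.6,-0.25],"spin":0},{"grip":1,"slide":[-0.12,-2.4,-0.25],"spin":0},{"grip":1,"slide":[-0.12,-3.2,-0.25],"spin":0}]' 120; python3 go.py 604.2 -32.3 83.5 -12.9; python3 - <<'E'
from h import *
c=read_camera("wrist");I=c["color"]
cv2.imwrite("pics/d.png",cv2.resize(I[100:350,60:380],None,fx=2.4,fy=2.4,interpolation=cv2.INTER_CUBIC)[:,:,::-1])
E
```

```text
t: 7.85
ee_pos: [574.2, -22.4, 81.0]
orientation: [1.424, 1.57, -0.371]
force: [1.3, -0.6, -0.5]
grip_width: 16.7
t 7.85 pos [574.2 -22.4  81. ] heady -12.84 tilt [ 0.0005 -0.0002] F [ 1.29 -0.6  -0.47] M [-0.11 -0.28 -0.01] w 16.7
slide cm [-0.25  3.15  0.3 ] len 3.17 spin 0.06
```

View pics/d.png

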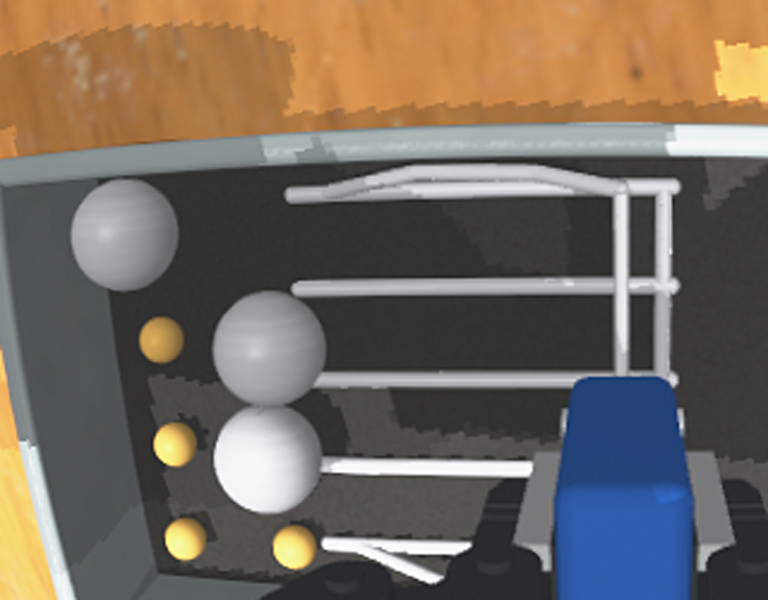

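```bash
python3 -m jog '[{"grip":1,"slide":[0,-0.5,0],"spin":0},{"grip":1,"slide":[0,-1,0],"spin":0},{"grip":1,"slide":[0,-1.5,0],"spin":0},{"grip":1,"slide":[0,-2,0],"spin":0},{"grip":1,"slide":[0,-2.5,0],"spin":0}]'; python3 go.py 604.2 -32.3 83.5 -12.9; python3 - <<'E'
from h import *
c=read_camera("wrist");I=c["color"]
cv2.imwrite("pics/e.png",cv2.resize(I[100:350,60:380],None,fx=2.4,fy=2.4,interpolation=cv2.INTER_CUBIC)[:,:,::-1])
E
```

```text
t: 8.32
ee_pos: [550.2, -16.9, 81.0]
orientation: [1.665, 1.571, -0.13]
force: [1.1, -0.9, -0.3]
grip_width: 16.9
t 8.32 pos [550.2 -16.9  81. ] heady -12.85 tilt [ 0.0002 -0.    ] F [ 1.14 -0.89 -0.29] M [-0.09 -0.25  0.05] w 16.9
slide cm [-0.25  5.61  0.3 ] len 5.62 spin 0.05
```

View pics/e.png

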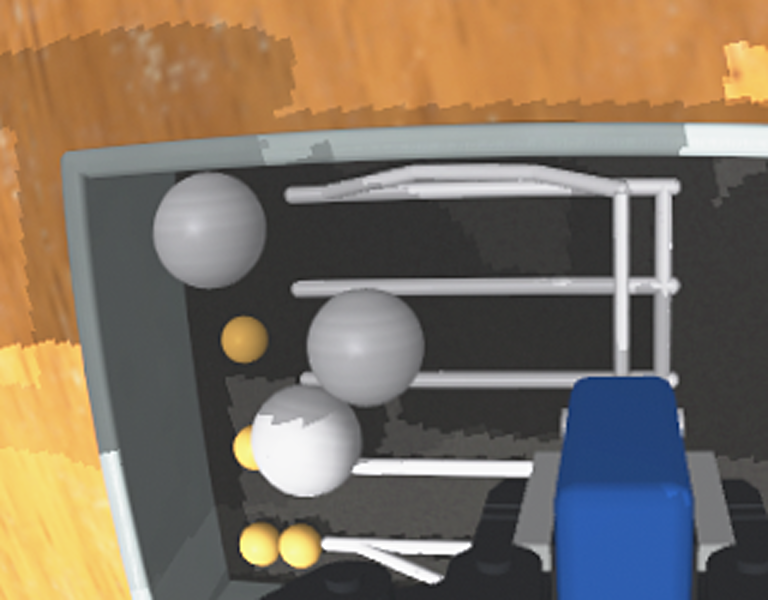

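```bash
python3 -m jog '[{"grip":1,"slide":[0,-0.4,0],"spin":0},{"grip":1,"slide":[0,-0.8,0],"spin":0},{"grip":1,"slide":[0,-1.2,0],"spin":0},{"grip":1,"slide":[0,-1.6,0],"spin":0},{"grip":1,"slide":[0,-2,0],"spin":0}]'; python3 go.py 604.2 -32.3 83.5 -12.9; python3 - <<'E'
from h import *
c=read_camera("wrist");I=c["color"]
cv2.imwrite("pics/f.png",cv2.resize(I[100:350,60:380],None,fx=2.4,fy=2.4,interpolation=cv2.INTER_CUBIC)[:,:,::-1])
E
```

```text
t: 8.78
ee_pos: [530.7, -12.5, 81.0]
orientation: [1.327, 1.571, -0.468]
force: [1.3, -0.9, -0.9]
grip_width: 16.7
t 8.78 pos [530.7 -12.5  81. ] heady -12.85 tilt [ 0. -0.] F [ 1.33 -0.94 -0.89] M [-0.14 -0.23  0.01] w 16.7
slide cm [-0.25  7.61  0.3 ] len 7.62 spin 0.05
```

View pics/f.png

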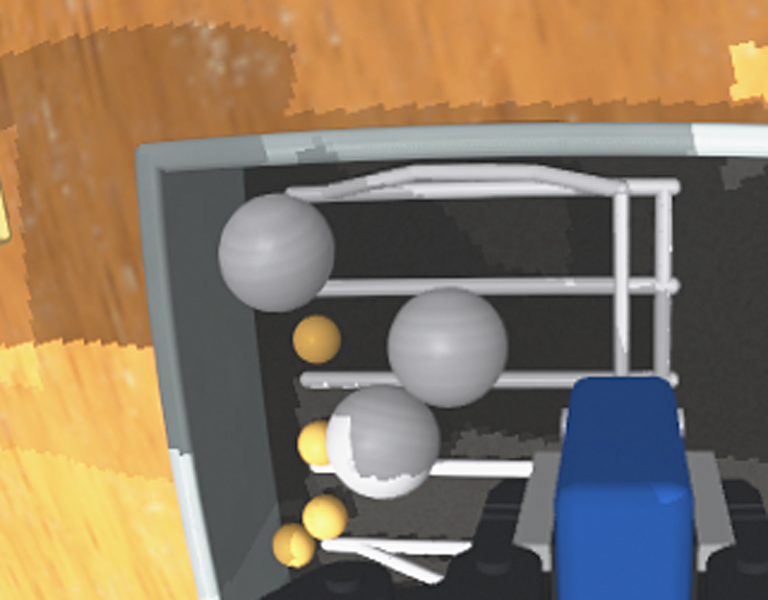

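```bash
python3 -m jog '[{"grip":1,"slide":[0,-0.25,0],"spin":0},{"grip":1,"slide":[0,-0.5,0],"spin":0},{"grip":1,"slide":[0,-0.75,0],"spin":0},{"grip":1,"slide":[0,-0.8,0],"spin":0}]'; python3 go.py 604.2 -32.3 83.5 -12.9; python3 - <<'E'
from h import *
c=read_camera("wrist");I=c["color"]
cv2.imwrite("pics/g.png",cv2.resize(I[100:350,60:380],None,fx=2.4,fy=2.4,interpolation=cv2.INTER_CUBIC)[:,:,::-1])
E
```

```text
t: 9.17
ee_pos: [525.5, -11.5, 81.8]
orientation: [1.52, 1.564, -0.274]
force: [6.3, -2.6, -4.3]
grip_width: 16.5
t 9.17 pos [525.5 -11.5  81.8] heady -12.82 tilt [ 0.0061 -0.0017] F [ 6.34 -2.64 -4.29] M [-0.43 -2.1   0.37] w 16.5
slide cm [-0.12  8.13  0.28] len 8.14 spin 0.08
```

View pics/g.png

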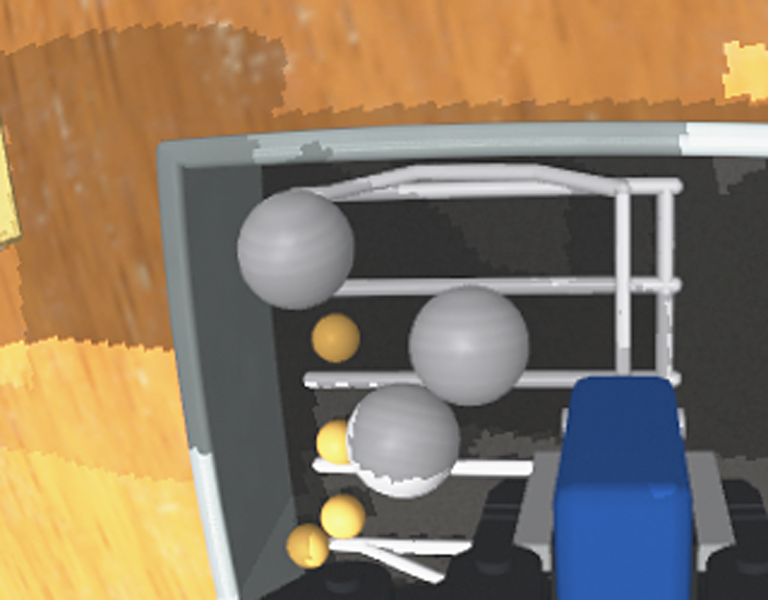

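```bash
python3 -m jog '[{"grip":1,"slide":[0,0.4,0],"spin":0},{"grip":1,"slide":[0,0.4,0.3],"spin":0},{"grip":1,"slide":[0,0.4,0.6],"spin":0},{"grip":1,"slide":[0,0.2,0.65],"spin":0},{"grip":1,"slide":[0,0,0.65],"spin":0}]'; python3 go.py 604.2 -32.3 83.5 -12.9; python3 - <<'E'
from h import *
c=read_camera("wrist");I=c["color"]
cv2.imwrite("pics/g2.png",cv2.resize(I[100:350,60:380],None,fx=2.4,fy=2.4,interpolation=cv2.INTER_CUBIC)[:,:,::-1])
E
```

```text
t: 9.63
ee_pos: [521.6, -17.5, 81.0]
orientation: [0.011, 1.57, -1.784]
force: [1.7, -0.2, 0.6]
grip_width: 16.7
t 9.63 pos [521.6 -17.5  81. ] heady -12.87 tilt [-0.0001 -0.0004] F [ 1.71 -0.19  0.6 ] M [-0.11 -0.34  0.06] w 16.7
slide cm [-0.25  8.39 -0.4 ] len 8.4 spin 0.03
```

View pics/g2.png

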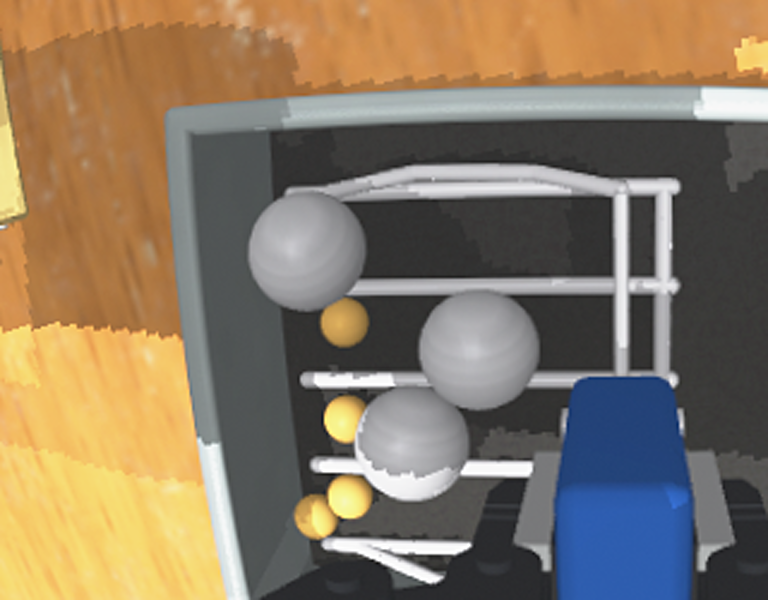

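```bash
python3 -m jog '[{"grip":1,"slide":[0,-0.15,0],"spin":0},{"grip":1,"slide":[0,-0.3,0],"spin":0},{"grip":1,"slide":[0,-0.3,0],"spin":0}]'; python3 go.py 604.2 -32.3 83.5 -12.9; python3 - <<'E'
from h import *
c=read_camera("wrist");I=c["color"]
cv2.imwrite("pics/g3.png",cv2.resize(I[100:350,60:380],None,fx=2.4,fy=2.4,interpolation=cv2.INTER_CUBIC)[:,:,::-1])
E
```

```text
t: 9.93
ee_pos: [518.5, -16.5, 81.0]
orientation: [-0.921, 1.57, -2.716]
force: [0.3, 0.1, -0.2]
grip_width: 16.6
t 9.93 pos [518.5 -16.5  81. ] heady -12.85 tilt [-0.0003 -0.0002] F [ 0.31  0.06 -0.16] M [-0.2  -0.1   0.03] w 16.6
slide cm [-0.25  8.71 -0.36] len 8.72 spin 0.05
```

View pics/g3.png

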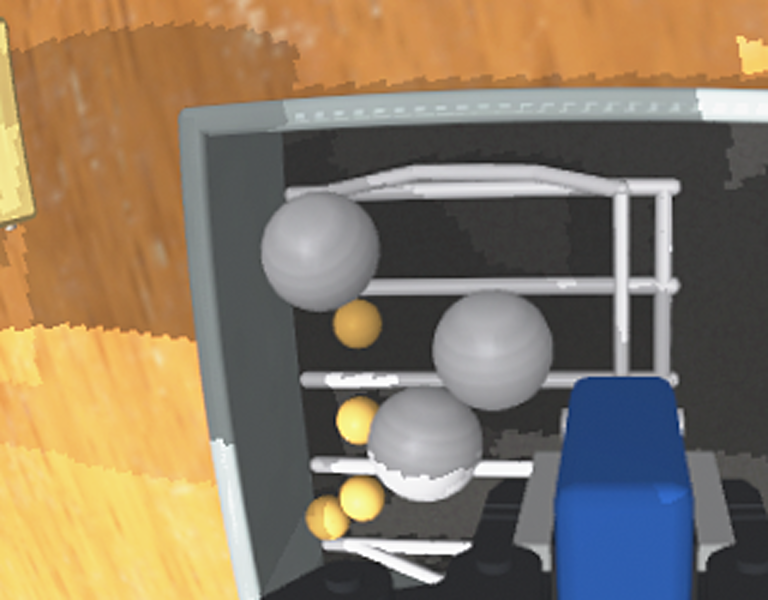

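```bash
python3 -m jog '[{"grip":1,"slide":[-0.3,0.05,0],"spin":0},{"grip":1,"slide":[-0.7,0.05,0],"spin":0},{"grip":1,"slide":[-1.2,0.05,0],"spin":0},{"grip":1,"slide":[-1.6,0.05,0],"spin":0},{"grip":1,"slide":[-1.8,0.05,0],"spin":0}]'; python3 go.py 604.2 -32.3 83.5 -12.9; python3 - <<'E'
from h import *
for i in range(2):
  c=read_camera("wrist");I=c["color"]
  cv2.imwrite(f"pics/i{i}.png",cv2.resize(I[100:350,60:380],None,fx=2.4,fy=2.4,interpolation=cv2.INTER_CUBIC)[:,:,::-1])
  for _ in range(6): read_camera("wrist")
E
```

```text
t: 10.4
ee_pos: [519.5, -16.6, 99.6]
orientation: [1.588, 1.57, -0.207]
force: [-0.1, 0.0, -3.4]
grip_width: 16.3
t 10.4 pos [519.5 -16.6  99.6] heady -12.84 tilt [ 0.0004 -0.0001] F [-0.07  0.04 -3.37] M [-0.08 -0.09  0.07] w 16.3
slide cm [ 1.62  8.61 -0.35] len 8.76 spin 0.06
```

View pics/i0.png

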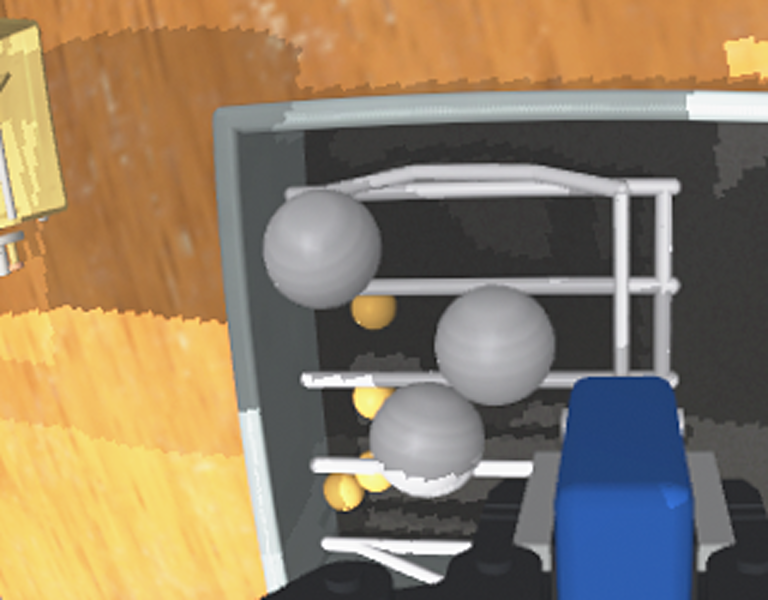

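View pics/i1.png

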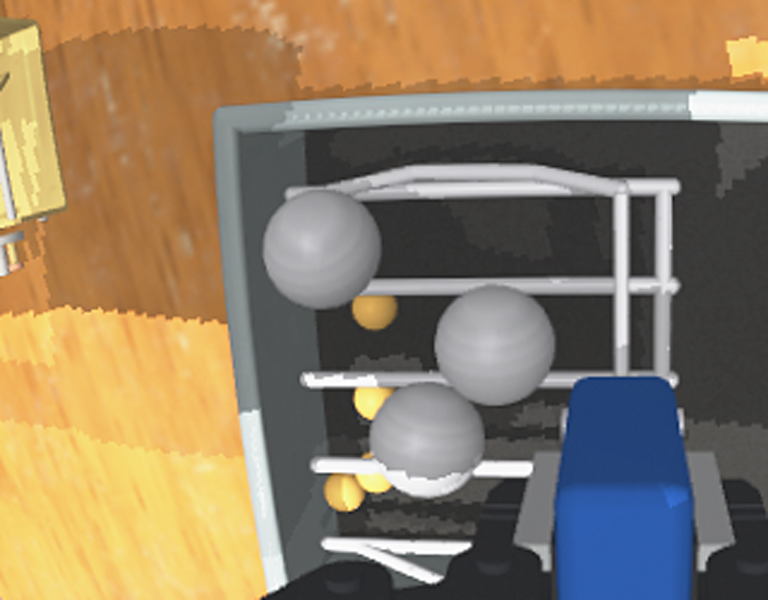

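```bash
python3 -m jog '[{"grip":1,"slide":[-0.4,0,0],"spin":0},{"grip":1,"slide":[-1.1,0,0],"spin":0},{"grip":1,"slide":[-1.9,0,0],"spin":0},{"grip":1,"slide":[-2.7,0,0],"spin":0},{"grip":1,"slide":[-3.3,0,0],"spin":0}]'; python3 -m jog '[{"grip":1,"slide":[-0.3,-0.2,0],"spin":0},{"grip":1,"slide":[-0.5,-0.7,0],"spin":0},{"grip":1,"slide":[-0.5,-1.4,0],"spin":0},{"grip":1,"slide":[-0.5,-2,0],"spin":0},{"grip":1,"slide":[-0.5,-2.4,0],"spin":0}]';python3 go.py 604.2 -32.3 83.5 -12.9; python3 - <<'E'
from h import *
for i in range(2):
  c=read_camera("wrist");I=c["color"]
  cv2.imwrite(f"pics/j{i}.png",cv2.resize(I[100:350,60:380],None,fx=2.4,fy=2.4,interpolation=cv2.INTER_CUBIC)[:,:,::-1])
  for _ in range(2): read_camera("wrist")
E
```

```text
t: 11.52
ee_pos: [520.0, -16.7, 133.6]
orientation: [1.539, 1.569, -0.256]
force: [0.3, -0.1, -3.9]
grip_width: 16.9
t: 11.93
ee_pos: [494.3, -10.8, 136.4]
orientation: [-1.617, 1.569, 2.871]
force: [-0.2, 1.2, -3.5]
grip_width: 17.0
t 11.93 pos [494.3 -10.8 136.4] heady -12.84 tilt [-0.0017  0.0005] F [-0.23  1.2  -3.51] M [-0.02 -0.1   0.03] w 17.0
slide cm [ 5.27 11.2  -0.34] len 12.38 spin 0.06
```

View pics/j0.png

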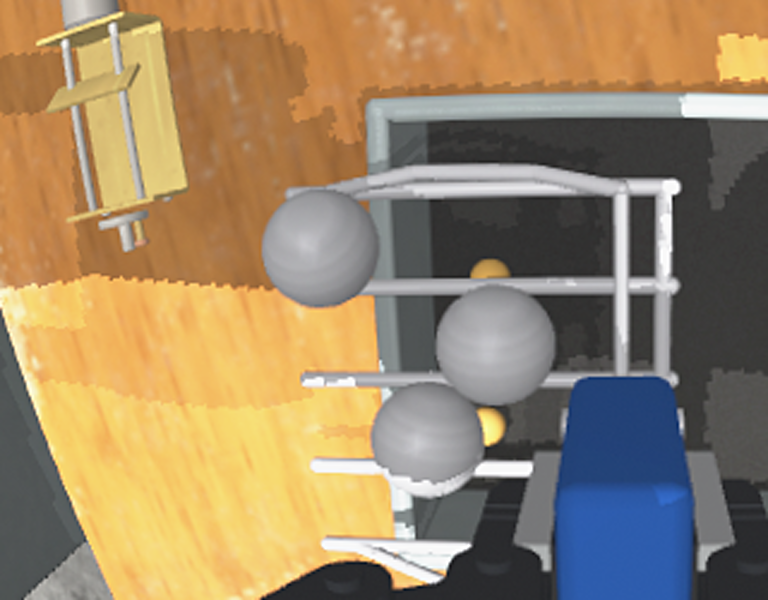

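View pics/j1.png

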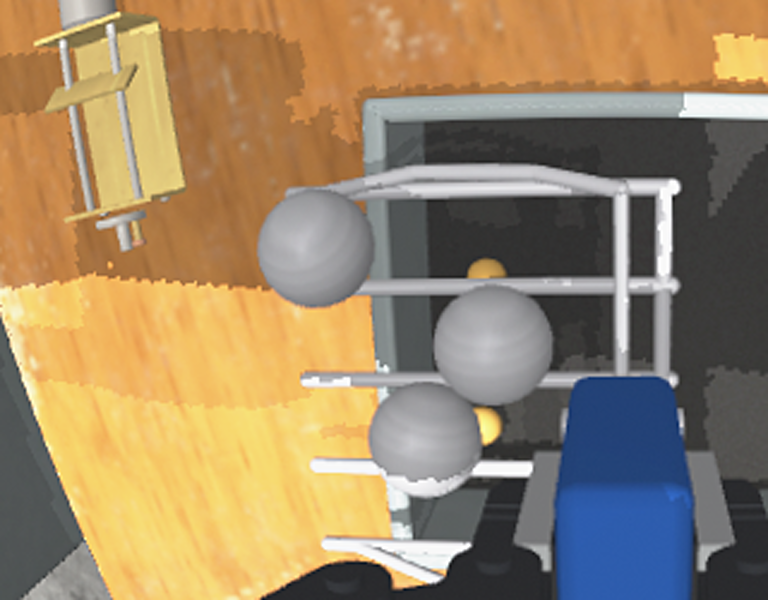

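```bash
python3 -m jog '[{"grip":1,"slide":[0,0,-0.3],"spin":0},{"grip":1,"slide":[0,0,-0.9],"spin":0},{"grip":1,"slide":[0,0.05,-1.8],"spin":0},{"grip":1,"slide":[0,0.1,-3.0],"spin":0},{"grip":1,"slide":[0,0.2,-4.4],"spin":0}]'; python3 -m jog '[{"grip":1,"slide":[0,0.1,-1.5],"spin":0},{"grip":1,"slide":[0,0.2,-3],"spin":0},{"grip":1,"slide":[0,0.3,-4.5],"spin":0},{"grip":1,"slide":[0,0.4,-6],"spin":0},{"grip":1,"slide":[0,0.5,-7.5],"spin":0}]';python3 go.py 562.3 231.9 125 -12.9; python3 - <<'E'
from h import *
for i in range(1):
  c=read_camera("wrist");I=c["color"]
  cv2.imwrite(f"pics/k{i}.png",cv2.resize(I[100:350,60:380],None,fx=2.4,fy=2.4,interpolation=cv2.INTER_CUBIC)[:,:,::-1])
E
```

```text
t: 12.65
ee_pos: [508.0, 32.3, 137.0]
orientation: [-2.928, 1.571, 1.559]
force: [-0.3, 0.3, -5.0]
grip_width: 16.9
t: 13.07
ee_pos: [529.4, 105.3, 136.9]
orientation: [-2.444, 1.57, 2.045]
force: [-0.1, 0.3, -4.0]
grip_width: 16.5
t 13.07 pos [529.4 105.3 136.9] heady -12.8 tilt [-0.0001  0.0003] F [-0.1   0.27 -3.95] M [-0.08 -0.14  0.03] w 16.5
slide cm [  1.19   0.4  -13.08] len 13.14 spin 0.1
```

View pics/k0.png

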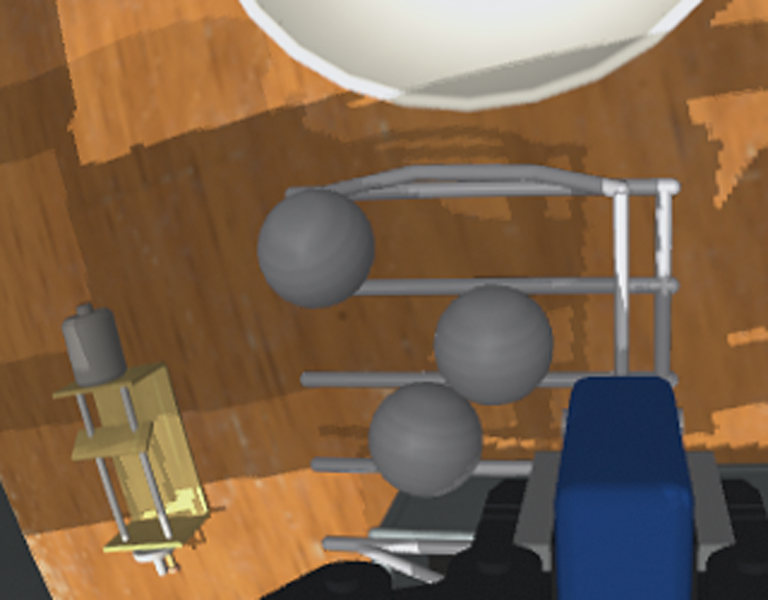

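```bash
python3 -m jog '[{"grip":1,"slide":[0,0,-0.5],"spin":0},{"grip":1,"slide":[0,0.05,-1.4],"spin":0},{"grip":1,"slide":[0,0.1,-2.7],"spin":0},{"grip":1,"slide":[0,0.15,-4.1],"spin":0},{"grip":1,"slide":[0,0.2,-5.5],"spin":0}]'; python3 -m jog '[{"grip":1,"slide":[0,0.05,-1.5],"spin":0},{"grip":1,"slide":[0,0.1,-3],"spin":0},{"grip":1,"slide":[0,0.15,-4.5],"spin":0},{"grip":1,"slide":[0,0.2,-5.8],"spin":0},{"grip":1,"slide":[0,0.2,-6.8],"spin":0}]';python3 -m jog '[{"grip":1,"slide":[0,0,-0.5],"spin":0},{"grip":1,"slide":[0.2,0,-0.7],"spin":0},{"grip":1,"slide":[0.6,0,-0.8],"spin":0},{"grip":1,"slide":[0.9,0,-0.8],"spin":0},{"grip":1,"slide":[1,0,-0.8],"spin":0}]';python3 go.py 562.3 231.9 125 -12.9; python3 - <<'E'
from h import *
for n in("wrist","scene"):
    c=read_camera(n);I=c["color"]
    cv2.imwrite(f"pics/l_{n}.png",I[:,:,::-1])
E
```

```text
t: 13.53
ee_pos: [543.8, 157.8, 137.1]
orientation: [2.611, 1.57, 0.815]
force: [0.3, 0.0, -5.0]
grip_width: 16.7
t: 13.95
ee_pos: [560.9, 224.1, 136.9]
orientation: [2.668, 1.571, 0.874]
force: [0.1, 0.3, -4.1]
grip_width: 16.5
t: 14.37
ee_pos: [561.6, 229.3, 125.9]
orientation: [-1.025, 1.569, -2.821]
force: [-0.7, -0.4, -4.1]
grip_width: 16.7
t 14.37 pos [561.6 229.3 125.9] heady -12.89 tilt [-0.0017 -0.0006] F [-0.71 -0.44 -4.1 ] M [-0.05 -0.07 -0.  ] w 16.7
slide cm [ 0.09  0.01 -0.26] len 0.28 spin 0.01
```

View pics/l_wrist.png

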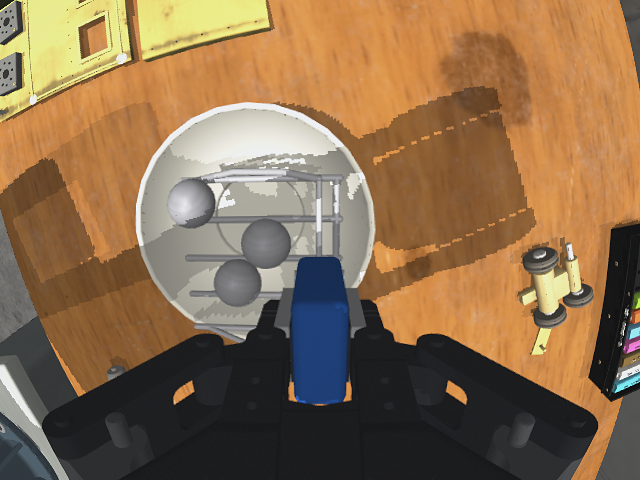

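View pics/l_scene.png

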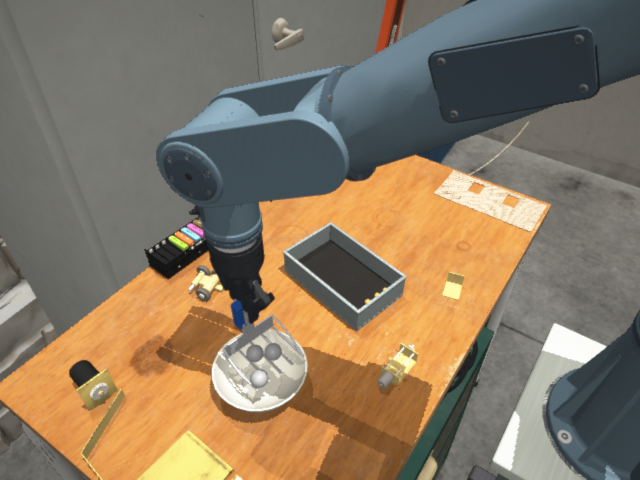

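```bash
python3 -m jog '[{"grip":1,"slide":[0,-0.1,-0.3],"spin":0},{"grip":1,"slide":[0,-0.3,-0.7],"spin":0},{"grip":1,"slide":[0,-0.5,-1],"spin":0},{"grip":1,"slide":[0,-0.6,-1.1],"spin":0},{"grip":1,"slide":[0,-0.6,-1.1],"spin":0}]'; python3 go.py 562.3 231.9 125 -12.9; python3 - <<'E'
from h import *
for n in("wrist",):
    c=read_camera(n);I=c["color"]
    cv2.imwrite(f"pics/m_{n}.png",I[:,:,::-1])
E
```

```text
t: 14.88
ee_pos: [558.6, 242.7, 127.1]
orientation: [3.032, 1.571, 1.238]
force: [-0.6, -0.1, -4.2]
grip_width: 16.7
t 14.88 pos [558.6 242.7 127.1] heady -12.81 tilt [0.     0.0001] F [-0.6  -0.11 -4.15] M [-0.03 -0.07 -0.01] w 16.7
slide cm [0.21 0.6  0.97] len 1.16 spin 0.09
```

View pics/m_wrist.png

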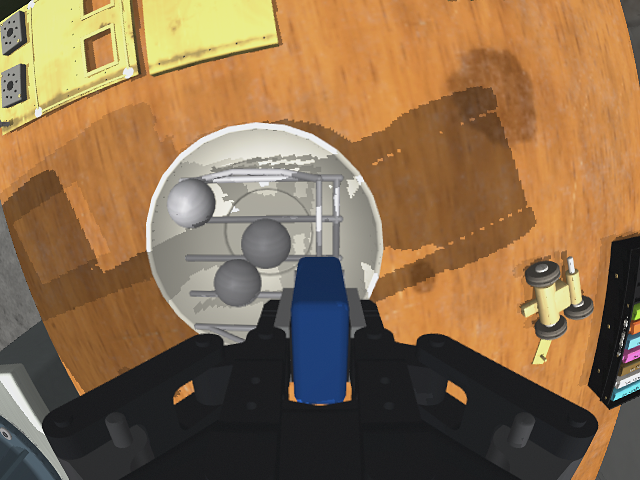

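```bash
python3 -m jog '[{"grip":1,"slide":[0,4.1,0],"spin":0},{"grip":1,"slide":[0,8.2,0],"spin":0},{"grip":1,"slide":[-0.3,11,0],"spin":0},{"grip":1,"slide":[-0.5,12.5,0],"spin":0},{"grip":1,"slide":[-0.8,13,0],"spin":0}]'; python3 go.py 562.3 231.9 125 -12.9; python3 - <<'E'
from h import *
for n in("wrist","top"):
    c=read_camera(n);I=c["color"]
    cv2.imwrite(f"pics/n_{n}.png",I[:,:,::-1])
E
```

```text
t: 15.35
ee_pos: [688.2, 211.7, 135.1]
orientation: [1.681, 1.569, -0.116]
force: [-0.5, 0.2, -2.2]
grip_width: 16.8
t 15.35 pos [688.2 211.7 135.1] heady -12.96 tilt [ 0.0017 -0.0002] F [-0.55  0.15 -2.16] M [-0.08 -0.1  -0.01] w 16.8
slide cm [  0.99 -12.73   0.86] len 12.79 spin -0.06
```

View pics/n_wrist.png

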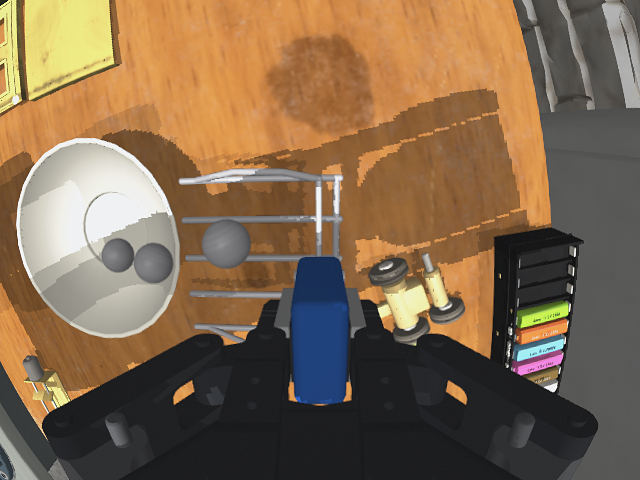

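View pics/n_top.png

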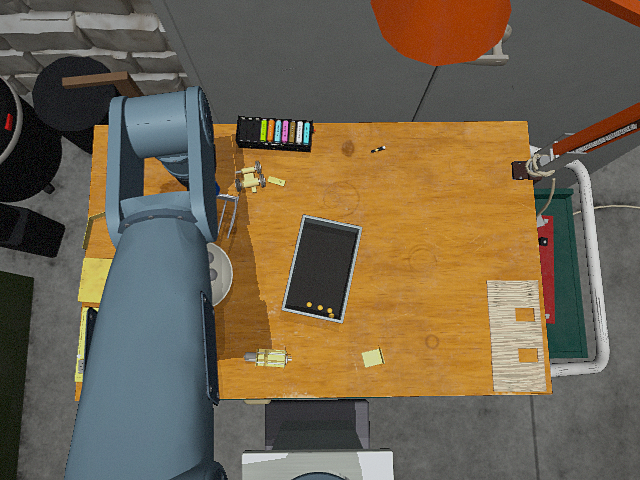

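```bash
python3 -m jog '[{"grip":1,"slide":[0,-0.4,0],"spin":0},{"grip":1,"slide":[0,-1.1,0],"spin":0},{"grip":1,"slide":[0,-2.1,0],"spin":0},{"grip":1,"slide":[0,-3.3,0],"spin":0},{"grip":1,"slide":[0,-4.5,0],"spin":0}]'; python3 - <<'E'
from h import *
c=read_camera("wrist");I=c["color"]
cv2.imwrite(f"pics/o.png",I[:,:,::-1])
E
python3 go.py 558.6 242.7 127 -12.9
```

```text
t: 15.87
ee_pos: [639.3, 224.1, 134.8]
orientation: [-1.365, 1.57, 3.125]
force: [0.1, -0.1, -2.7]
grip_width: 16.6
t 15.92 pos [637.  225.  134.6] heady -12.73 tilt [-0.0037  0.0001] F [-1.03  1.77 -2.09] M [0.05 0.01 0.04] w 16.7
slide cm [ 0.79 -8.04  0.  ] len 8.08 spin 0.17
```

View pics/o.png

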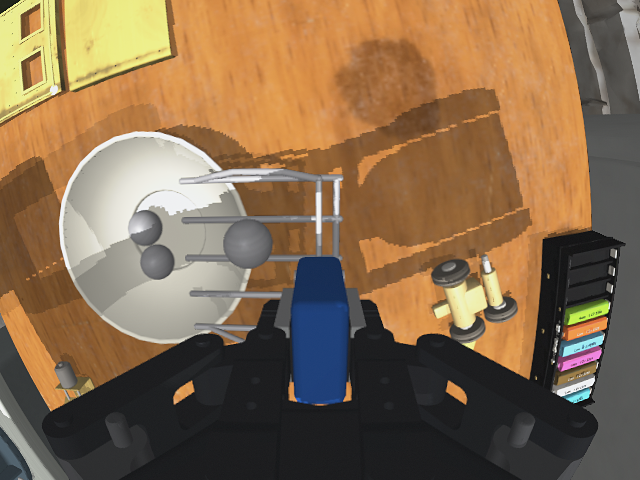

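```bash
python3 -m jog '[{"grip":1,"slide":[0.2,-0.8,0],"spin":0},{"grip":1,"slide":[0.4,-2.6,0],"spin":0},{"grip":1,"slide":[0.5,-5.2,0],"spin":0},{"grip":1,"slide":[0.5,-7.8,0],"spin":0},{"grip":1,"slide":[0.5,-3.8,0],"spin":0}]'; python3 -m jog '[{"grip":1,"slide":[0,4,0],"spin":0},{"grip":1,"slide":[0,7,0],"spin":0},{"grip":1,"slide":[0,8,0],"spin":0},{"grip":1,"slide":[0,8,0],"spin":0}]'; python3 - <<'E'
from h import *
c=read_camera("wrist");I=c["color"]
cv2.imwrite(f"pics/p.png",I[:,:,::-1])
E
python3 go.py 558.6 242.7 127 -12.9
```

```text
t: 16.33
ee_pos: [582.0, 233.5, 120.2]
orientation: [-1.237, 1.539, -3.026]
force: [-2.7, 1.5, -8.7]
grip_width: 16.6
t: 16.67
ee_pos: [684.7, 212.8, 130.3]
orientation: [1.765, 1.569, -0.032]
force: [-1.0, -0.8, -2.5]
grip_width: 16.3
t 16.72 pos [682.9 213.6 129.8] heady -12.9 tilt [-0.0001  0.0001] F [-0.95  0.47 -2.23] M [-0.02  0.04  0.07] w 17.0
slide cm [  0.28 -12.76  -0.07] len 12.77 spin 0.0
```

View pics/p.png

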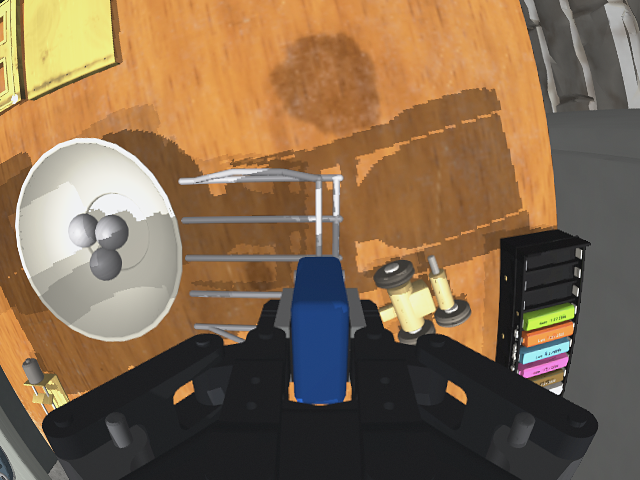

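```bash
python3 -m jog '[{"grip":1,"slide":[-1.5,0,1],"spin":0},{"grip":1,"slide":[-3,0.3,4],"spin":-2},{"grip":1,"slide":[-3.5,0.6,8],"spin":-5},{"grip":1,"slide":[-3.5,0.6,12],"spin":-9},{"grip":1,"slide":[-3.5,0.6,16],"spin":-13.5}]'; python3 go.py 557.5 -256.5 160 0.5
```

```text
t: 17.13
ee_pos: [651.3, 56.6, 165.7]
orientation: [1.632, 1.57, 0.078]
force: [1.3, -0.0, -2.4]
grip_width: 16.8
t 17.13 pos [651.3  56.6 165.7] heady 0.97 tilt [0.0006 0.    ] F [ 1.25 -0.02 -2.41] M [-0.02  0.02  0.02] w 16.8
slide cm [ 0.56 -9.91 31.15] len 32.69 spin 0.47
```

```bash
python3 -m jog '[{"grip":1,"slide":[0,-1.2,3.8],"spin":0},{"grip":1,"slide":[0,-2.4,7.6],"spin":0},{"grip":1,"slide":[0,-3.6,11.4],"spin":0},{"grip":1,"slide":[0,-4.8,15.2],"spin":0},{"grip":1,"slide":[0,-6,19],"spin":0}]'; python3 -m jog '[{"grip":1,"slide":[0,-1.2,3.8],"spin":0},{"grip":1,"slide":[0,-2.4,7.2],"spin":0},{"grip":1,"slide":[0,-3.4,10.2],"spin":0},{"grip":1,"slide":[0,-3.7,11.8],"spin":0},{"grip":1,"slide":[0,-3.7,12],"spin":0}]';python3 go.py 557.5 -256.5 75 0.5
```

```text
t: 17.55
ee_pos: [593.1, -134.1, 165.0]
orientation: [-2.424, 1.57, 2.301]
force: [0.4, 0.6, -1.7]
grip_width: 16.8
t: 17.97
ee_pos: [558.0, -256.5, 165.1]
orientation: [-0.265, 1.57, -1.827]
force: [-0.0, -0.6, -1.0]
grip_width: 16.5
t 17.97 pos [ 558.  -256.5  165.1] heady 0.48 tilt [-0.0002 -0.0006] F [-0.03 -0.55 -0.99] M [ 0.   -0.03 -0.01] w 16.5
slide cm [ 9.01 -0.05 -0.01] len 9.01 spin -0.02
```

```bash
python3 -m jog '[{"grip":1,"slide":[2,0,0],"spin":0},{"grip":1,"slide":[5,0,0],"spin":0},{"grip":1,"slide":[7.5,0,0],"spin":0},{"grip":1,"slide":[8.7,0,0],"spin":0},{"grip":1,"slide":[8.9,0,0],"spin":0}]'; python3 -m jog '[{"grip":1,"slide":[0,0,0],"spin":0},{"grip":1,"slide":[0.2,0,0],"spin":0},{"grip":1,"slide":[0.3,0,0],"spin":0},{"grip":1,"slide":[0.4,0,0],"spin":0},{"grip":1,"slide":[0.4,0,0],"spin":0}]';python3 go.py 557.5 -256.5 67.5 0.5
```

```text
t: 18.38
ee_pos: [557.7, -251.3, 72.8]
orientation: [-2.266, 1.564, 2.459]
force: [0.2, 0.1, -1.9]
grip_width: 17.0
t: 18.8
ee_pos: [560.0, -254.8, 72.9]
orientation: [0.97, 1.569, -0.59]
force: [-0.4, -0.3, -2.6]
grip_width: 16.6
t 18.8 pos [ 560.  -254.8   72.9] heady 0.65 tilt [ 0.0013 -0.0009] F [-0.44 -0.26 -2.63] M [0.02 0.02 0.02] w 16.6
slide cm [ 0.54 -0.25  0.16] len 0.62 spin 0.15
```

```bash
python3 -m jog '[{"grip":1,"slide":[0.15,0,0],"spin":0},{"grip":1,"slide":[0.3,0,0],"spin":0},{"grip":1,"slide":[0.4,0,0],"spin":0}]';python3 go.py 557.5 -256.5 67.5 0.5
```

```text
t: 19.05
ee_pos: [559.4, -254.6, 68.0]
orientation: [0.723, 1.571, -0.836]
force: [-0.9, -0.8, -1.0]
grip_width: 16.6
t 19.05 pos [ 559.4 -254.6   68. ] heady 0.64 tilt [ 0.0001 -0.0001] F [-0.86 -0.75 -1.02] M [-0.    0.01 -0.04] w 16.6
slide cm [ 0.05 -0.2   0.18] len 0.27 spin 0.14
```

```bash
python3 -m jog '[{"grip":1,"slide":[0.1,0,0],"spin":0},{"grip":1,"slide":[0.1,0,0],"spin":0}]';python3 go.py 557.5 -256.5 67.5 0.5
```

```text
t: 19.22
ee_pos: [559.5, -254.6, 67.7]
orientation: [-1.219, 1.571, -2.779]
force: [-1.2, 1.6, 3.5]
grip_width: 16.5
t 19.22 pos [ 559.5 -254.6   67.7] heady 0.65 tilt [-0.0001 -0.    ] F [-1.19  1.63  3.54] M [ 0.24  0.43 -0.08] w 16.5
slide cm [ 0.02 -0.21  0.19] len 0.28 spin 0.15
```

```bash
python3 -m jog '[{"grip":0.7,"slide":[0,0,0],"spin":0},{"grip":0.7,"slide":[0,0,0],"spin":0},{"grip":0.3,"slide":[0,0,0],"spin":0},{"grip":0,"slide":[0,0,0],"spin":0},{"grip":0,"slide":[0,0,0],"spin":0}]';python3 go.py 557.5 -256.5 67.5 0.5;python3 -m jog '[{"grip":0,"slide":[-0.3,0,0],"spin":0},{"grip":0,"slide":[-1,0,0],"spin":0},{"grip":0,"slide":[-3,0,0],"spin":0},{"grip":0,"slide":[-6,0,0],"spin":0},{"grip":0,"slide":[-9,0,0],"spin":0}]'; python3 -m jog '[{"grip":0,"slide":[-2,0,0],"spin":0},{"grip":0,"slide":[-5,0,1],"spin":0},{"grip":0,"slide":[-8,0,4],"spin":0},{"grip":0,"slide":[-10,0,8],"spin":0},{"grip":0,"slide":[-10,0,10],"spin":0}]'; python3 - <<'E'
from h import *
for n in("wrist","scene","top"):
    c=read_camera(n);I=c["color"]
    cv2.imwrite(f"pics/q_{n}.png",I[:,:,::-1])
E
python3 go.py 558.6 242.7 127 -12.9
```

```text
t: 19.63
ee_pos: [559.5, -254.6, 66.9]
orientation: [1.189, 1.571, -0.37]
force: [-0.1, 1.2, -0.5]
grip_width: 61.0
t 19.63 pos [ 559.5 -254.6   66.9] heady 0.65 tilt [ 0.0001 -0.    ] F [-0.08  1.18 -0.54] M [-0.02  0.   -0.02] w 61.0
slide cm [-0.06 -0.21  0.19] len 0.29 spin 0.15
t: 20.05
ee_pos: [558.8, -254.1, 157.7]
orientation: [-2.21, 1.569, 2.513]
force: [0.8, -1.4, -0.2]
grip_width: 85.1
t: 20.47
ee_pos: [562.3, -358.6, 264.2]
orientation: [0.737, 1.56, -0.823]
force: [0.3, -0.2, 1.5]
grip_width: 85.3
t 20.62 pos [ 560.3 -356.4  258. ] heady 0.5 tilt [ 0.0011 -0.0011] F [-0.44 -0.16  0.43] M [0.05 0.   0.04] w 85.1
slide cm [ 13.04   0.34 -59.93] len 61.33 spin 13.4
```

View pics/q_scene.png

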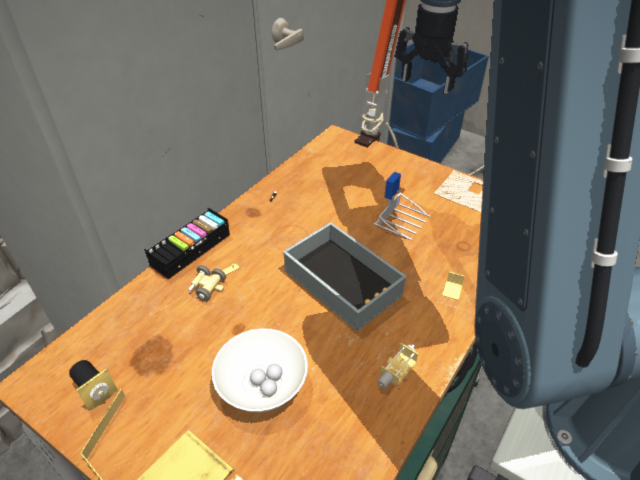

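View pics/q_top.png

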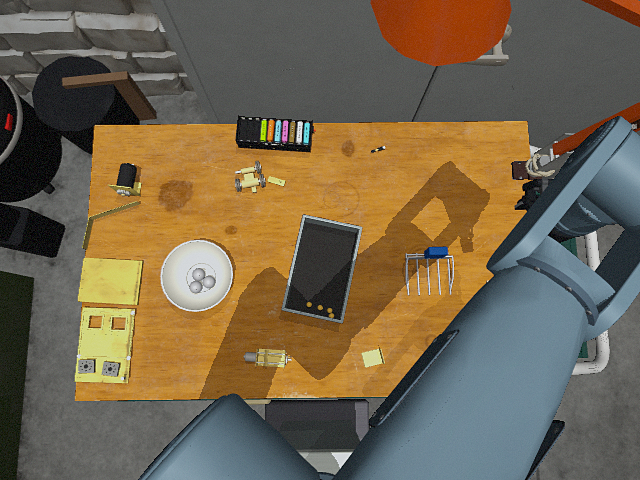

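```bash
python3 -m jog '[{"grip":0,"slide":[0,0,0],"spin":0},{"grip":0,"slide":[0,0,0],"spin":0},{"grip":0,"slide":[0,0,0],"spin":0}]' >/dev/null; python3 - <<'E'
from h import *
T=read_camera("top");h=cv2.cvtColor(T["color"],cv2.COLOR_RGB2HSV)
m=(h[...,1]<40)&(h[...,2]>120);m[:,:150]=0;m[:,245:]=0;m[:230]=0;m[325:]=0
cn,_=cv2.findContours(m.astype(np.uint8),cv2.RETR_EXTERNAL,cv2.CHAIN_APPROX_NONE);e=cv2.fitEllipse(max(cn,key=len));print(e,onz(T,e[0],50).round(1))
m=(h[...,0]>18)&(h[...,0]<28)&(h[...,1]>150)&(h[...,2]>150);m[:,:285]=0;m[:,345:]=0;m[:220]=0;m[320:]=0
for ce,s in blobs(m,4): print(ce.round(1),s)
m=(h[...,0]>105)&(h[...,0]<125)&(h[...,1]>180)&(h[...,2]>60)
for ce,s in blobs(m,40): print("blue",ce.round(1),s)
s=sense();print(s["t"],np.abs(s["joint_velocities"]).max())
from plant import hand_in; print(hand_in())
E
```

```text
((196.21661376953125, 275.27423095703125), (69.5030517578125, 72.7758560180664), 50.757076263427734) [521.3 254.5  50. ]
[288.2 223.4] [287 222   3   4   5]
[291.3 227.5] [290 226   4   4   6]
[296.7 227.4] [295 226   4   4   7]
[287.7 230.4] [285 228   6   5  11]
[291.8 237.4] [290 236   4   3   5]
[290.3 247.3] [287 247   7   2  10]
[286.5 259.5] [286 259   2   2   4]
[286.5 268.2] [285 268   4   2   4]
[286.2 274.7] [285 272   4   6   9]
[308.5 304. ] [307 302   4   5  16]
[319.8 307.1] [318 305   5   5  18]
[329.4 309.8] [328 308   4   5  14]
[331.3 315.3] [329 314   5   4  15]
blue [435.5 252. ] [425 247  23  12 214]
20.9167 0.004996575028632617
the job is handed in; nothing more can be done
None
```

I handed the job in at about 21 s. In the last pictures all three large balls are in the white bowl and the empty scoop stands upright on bare table.

- **What I did:** I gripped the scoop by its broad faces and felt the tray floor at about 13.5 mm, pressing with up to about 13 N. I then scooped the big balls against the end wall and lifted them in two steps, so the small balls dropped back. The balls went over the bowl with the underside about 59 mm above the table (rim at 50 mm), and I set the scoop down where it came from.
- **Pinched ball:** one small ball got caught between a rod tip and the end wall, at about 6–7 N. I backed off, shifted sideways and finished the push.
- **Dump was not a tilt:** the moves only allow turning about the vertical, so I pulled the scoop sharply out from under the balls. Two fell in the first time. The third stayed on and was briefly carried past the rim before a second go dropped it in. In that second go the scoop dipped to an estimated 3 mm above the rim.
- **Last checks:** all four small balls are in the tray. The bowl's centre measures (521.3, 254.5) mm, against (521.3, 254.6) at the start. The gearbox, axle set and bracket look unmoved by eye, though I did not measure them. The arm is at rest, clear of everything.

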